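# Turn the incense tablets on the warming tray

### The arm

A 7-joint arm with a two-finger parallel gripper is mounted at the origin on the work surface. World frame = base frame: x ahead of the robot, y to its left, z up, the work surface at z = 0. Lengths are in m, angles in rad, forces in N, time in s.
With the tool pointing down it reaches from about 0.4 to 0.85 m from the base axis. Payload 4.5 kg.
Tool frame: the origin (TCP) lies on the centre line of the jaws, within the pads' length; the fingertips stand 8 mm ahead of it and the grasp point (between the pads) lies 11 mm behind it; z points along the fingers, x is the direction in which the jaws open and shut, and the axes are right-handed (so a half turn about z gives the same grasp; the last joint's range is limited). The gripper opens to 88 mm and grips with 3 to 60 N. Pads are 18 mm wide; open, the fingers measure 123 mm over their backs; the gripper's body (75 mm by 187 mm) begins 45 mm behind the grasp point.
Start: joints at [-1.297, 0.689, -0.195, 1.565, 0.157, 0.902, -0.215], TCP at [0.148, 0.607, 0.247] pointing down, gripper open.
Joint ranges: [-3.01, 3.01], [-0.46, 2.08], [-1.47, 1.51], [0.13, 2.56], [-1, 4.14], [0.04, 2.09], [-2.66, 2.66]. Speed limits (rad/s): [2.57, 2.57, 3.14, 3.14, 3.14, 3.14, 3.14].

### API

Orientations are given as a unit quaternion [x, y, z, w].
In Python, from plant import r gives the robot as it stands.
- The arm moves only by the shell command python3 -m pendant 'ROWS' [FORCE]. ROWS is JSON, a list of rows, each a list of 3 entries, a list of its own where there are three numbers: the turn, a rotation vector about the tool's x, y, z in rad, then the shift along the tool's x, y, z in m, then the opening, from 0 (shut) to 1 (fully open). In form: [[[wx, wy, wz], [tx, ty, tz], claw], ...]. A call has 1 to 10 rows; each row is the pose to reach, as a shift and turn from the pose commanded when the call began, along the tool's axes at that moment; what a row does not reach only later rows make up. A row lasts 1/10 s, in which the tool goes at most 50 mm and 8.59 degrees, less where a joint would pass 70% of its speed; a pose out of reach is approached as far as the arm can. A call with a gripper value outside its range is refused whole. The fingers move at their own pace and stop on an object; FORCE is the grip in N (left out, the last holds). Time passes only in rows, so rows that repeat a pose let the fingers close. It gives the time, the measured TCP pose, the force and the opening at its end, in the units of the state.
- r.get_state(): the state, without advancing time (a new reading comes with each control period).
- r.snapshot(name): name is "side" or "top" or "wrist"; returns a dict with "image" (420x560x3 uint8, red, green, blue), "mtx" (3x3 intrinsics, pixels), "dist" ([k1, k2, p1, p2, k3] as OpenCV has them; the pictures are not rectified), "R" (3x3) and "t" (3): a world point X has camera coordinates R X + t; the wrist camera has in their place "T_tool_cam" (4x4, takes a point from camera to tool coordinates, whose origin is the TCP and whose axes are the tool frame's). Camera axes: x right, y down, z forward; pixel columns grow to the right and rows downward; lengths in m; the calibration is good to about 2 mm. A picture is of the moment at which its call begins: read the wrist's pose just before it. There is no depth.
- r.finish_job(): hands the job in, once; it reports no verdict.
The state is a dict: "clock": time; "q": joint angles; "qd": joint speeds; "joint_torque": joint torques, N m; "tool_pos": TCP position; "eef_rot": TCP orientation; "contact_force": force on the tool from outside, world axes, zero at the start; "moment": the same for the moment, N m; "opening": opening from 0.0 (shut) to 1.0 (fully open).
Only numpy, scipy, OpenCV 4.12 (cv2) and the standard library are available. Lean on these libraries where they do the work, as an engineer would, in place of code of your own. Each camera call takes 0.05 s, during which the arm holds its last target. There are 200 camera calls.

### The job

The pressed oud-incense tablets on the warming tray are dry on one side and still tender: switch the heat off with the dial, then with the spatula from the stand gently turn every tablet over, so that each lies flat on the white plate with its gilt rosette face down, without touching the tablets with the fingers. When all are turned, set the dial to full heat. Leave the spatula lying in the two forks of its stand with the blade underneath as it was, and the toiletries undisturbed.

Things in the scene. Friction and masses are not known exactly. Their poses are not given: they have to be found in the camera images.
- warmer: electric warming tray, fixed: a flat slab 30 mm high, 260 mm (x) by 610 mm (y), its top level and without any lip. Origin under the centre of the white heated plate, at counter level; z up. The white plate fills x -126 to 126 mm and y -265 to 265 mm of the top (z = 30 mm); the dark control strip with the dial lies beyond it, at y 270 to 336 mm.
- dial (a joint): heat dial on the tray's control strip: 0 rad = off, at its anticlockwise stop (seen from above); it grows clockwise to full heat at the stop, 1.5 rad. It turns lightly and stays where it is left.
- dial_grip (a point): grip point of the dial, on its axis, 37 mm above the control strip: an upright black bar 38 mm long (along x) and 14 mm thick (y), whose top is 7 mm above this point and whose foot, a round disc 40 mm across, is 23 mm below it. The axes turn with the bar; with the dial off its x runs along the tray's x. The white mark on top is at the bar's -x end.
- stand_rest (a point): point in the fixed spatula stand where the grip point of the put-away spatula belongs: on the line through its two V-shaped brass forks, 76 mm above the counter. x along that line, pointing the way the put-away blade points; z up. The forks stand 44 mm either side of this point along x; each V opens at 45 degrees to either side, from 60 mm up to 80 mm above the counter, 40 mm wide at the top.
- spatula_grip (a point): the offset spatula's grip and balance point, on the axis of its round dark wooden handle (16 mm diameter, from 100 mm behind to 65 mm ahead of this point). x along the handle towards the blade, z up when the blade lies flat. A round steel neck 8 mm thick slopes down from the handle's front end at x = 72 mm to the blade's root at x = 110 mm. 160 g. In the stand the handle lies in the forks and the blade hangs level below it, clear of the counter.
- spatula_blade (a point): centre of the spatula's flat steel blade: a plain rectangle 80 mm (x) by 30 mm (y), 2 mm thick, 145 mm ahead of and 45 mm below the grip point. Same axes.
- tablet1_center (a point): centre of a square dark-brown pressed incense tablet, 35 g: middle block 36 by 36 mm and 18 mm thick (a flat face above and one below), and all round it a thin rim, 54 by 54 mm over all and 4 mm thick, half-way up, so that there is an 7 mm high gap, 9 mm deep, under the rim on every side, whichever face is down. z is the normal of the face with the gilt rosette: it points up at the start and down once the tablet is turned. Three or four of the four tablets are there.
- tablet2_center (a point): centre of a square dark-brown pressed incense tablet, 35 g: middle block 36 by 36 mm and 18 mm thick (a flat face above and one below), and all round it a thin rim, 54 by 54 mm over all and 4 mm thick, half-way up, so that there is an 7 mm high gap, 9 mm deep, under the rim on every side, whichever face is down. z is the normal of the face with the gilt rosette: it points up at the start and down once the tablet is turned. Three or four of the four tablets are there.
- tablet3_center (a point): centre of a square dark-brown pressed incense tablet, 35 g: middle block 36 by 36 mm and 18 mm thick (a flat face above and one below), and all round it a thin rim, 54 by 54 mm over all and 4 mm thick, half-way up, so that there is an 7 mm high gap, 9 mm deep, under the rim on every side, whichever face is down. z is the normal of the face with the gilt rosette: it points up at the start and down once the tablet is turned. Three or four of the four tablets are there.
- tablet4_center (a point): centre of a square dark-brown pressed incense tablet, 35 g: middle block 36 by 36 mm and 18 mm thick (a flat face above and one below), and all round it a thin rim, 54 by 54 mm over all and 4 mm thick, half-way up, so that there is an 7 mm high gap, 9 mm deep, under the rim on every side, whichever face is down. z is the normal of the face with the gilt rosette: it points up at the start and down once the tablet is turned. Three or four of the four tablets are there.
- oud1_mid (a point): bystander: oud bottle, square amber glass 50 mm wide with crystal stopper, 131 mm high in all, point 42 mm above its base on its axis; to be left alone.
- oud2_mid (a point): bystander: oud bottle, square amber glass 56 mm wide with crystal stopper, 116 mm high in all, point 35 mm above its base on its axis; to be left alone.
- oud3_mid (a point): bystander: oud bottle, square amber glass 44 mm wide with crystal stopper, 146 mm high in all, point 50 mm above its base on its axis; to be left alone.
- burner_mid (a point): bystander: white porcelain incense burner, 92 mm across, 85 mm high, point 40 mm above its base on its axis; to be left alone.
- lipstick_mid (a point): bystander: gold plastic lipstick tube standing upright, 20 mm across, 75 mm high, point 37 mm above its base on its axis; to be left alone.
- jar_mid (a point): bystander: glass cream jar with gilt lid, 66 mm across, 44 mm high, point 22 mm above its base on its axis; to be left alone.
- compact_mid (a point): bystander: black powder compact lying flat, 80 mm across, 16 mm high, point 8 mm above its base on its axis; to be left alone.
Not all that is in view belongs to the job. What is shaped like the part that bears tablet1_center but blue, purple or turquoise is not meant.

How it is judged:
On the way, in this order (a step that is already met when the one before it is completed fails the run):
1. the dial is turned off (value of joint dial below 0.12 rad), for 0.2 s.
2. with the heat off, every tablet that is there lies turned over, flat on the white plate (angle between each of tablet1_center, tablet2_center, tablet3_center, tablet4_center's own z axis and vertical above 2.99 rad and z of tablet1_center in the frame of warmer between 0.034 and 0.044 m and x of tablet1_center in the frame of warmer between -0.106 and 0.106 m and y of tablet1_center in the frame of warmer between -0.247 and 0.247 m and linear speed of each of tablet1, tablet2, tablet3, tablet4 below 0.02 m/s and z of tablet2_center in the frame of warmer between 0.034 and 0.044 m and x of tablet2_center in the frame of warmer between -0.106 and 0.106 m and y of tablet2_center in the frame of warmer between -0.247 and 0.247 m and z of tablet3_center in the frame of warmer between 0.034 and 0.044 m and x of tablet3_center in the frame of warmer between -0.106 and 0.106 m and y of tablet3_center in the frame of warmer between -0.247 and 0.247 m and z of tablet4_center in the frame of warmer between 0.034 and 0.044 m and x of tablet4_center in the frame of warmer between -0.106 and 0.106 m and y of tablet4_center in the frame of warmer between -0.247 and 0.247 m and value of joint dial below 0.15 rad), for 0.3 s.
3. the dial is turned to full heat (value of joint dial above 1.38 rad), for 0.2 s.
At the end, for the whole second after the job is handed in: Each tablet lies still and flat (9 deg), rosette down, centre over 18 mm inside the white plate; the dial is within 0.12 rad of full heat; the spatula lies still in both forks, within 8 mm in height and 30 mm in place, blade below, pointing as at first, within 20 deg of level (angle between each of tablet1_center, tablet2_center, tablet3_center, tablet4_center's own z axis and vertical above 2.99 rad and z of tablet1_center in the frame of warmer between 0.034 and 0.044 m and x of tablet1_center in the frame of warmer between -0.106 and 0.106 m and y of tablet1_center in the frame of warmer between -0.247 and 0.247 m and linear speed of each of tablet1, tablet2, tablet3, tablet4, spatula below 0.02 m/s and z of tablet2_center in the frame of warmer between 0.034 and 0.044 m and x of tablet2_center in the frame of warmer between -0.106 and 0.106 m and y of tablet2_center in the frame of warmer between -0.247 and 0.247 m and z of tablet3_center in the frame of warmer between 0.034 and 0.044 m and x of tablet3_center in the frame of warmer between -0.106 and 0.106 m and y of tablet3_center in the frame of warmer between -0.247 and 0.247 m and z of tablet4_center in the frame of warmer between 0.034 and 0.044 m and x of tablet4_center in the frame of warmer between -0.106 and 0.106 m and y of tablet4_center in the frame of warmer between -0.247 and 0.247 m and value of joint dial above 1.38 rad and horizontal distance between spatula_grip and stand_rest below 0.03 m and z of spatula_grip in the frame of stand_rest between -0.008 and 0.008 m and angle between spatula_grip's own z axis and vertical below 0.35 rad and x of spatula_blade in the frame of stand_rest above 0.1 m); the robot touches nothing.
It fails at once if a tablet is touched by the gripper's fingers (contact force between the fingers and tablet1 above 0.5 N or contact force between the fingers and tablet2 above 0.5 N or contact force between the fingers and tablet3 above 0.5 N or contact force between the fingers and tablet4 above 0.5 N).
It fails at once if the spatula presses on a tablet with more than 12 N (contact force between spatula and tablet1 above 12 N or contact force between spatula and tablet2 above 12 N or contact force between spatula and tablet3 above 12 N or contact force between spatula and tablet4 above 12 N).
It fails at once if a bystander is shifted by more than 30 mm or tipped (distance of any of oud1_mid, oud2_mid, oud3_mid, burner_mid, lipstick_mid, jar_mid, compact_mid from where it was at the start of the episode above 0.03 m or angle between any of oud1_mid, oud2_mid, oud3_mid, burner_mid, lipstick_mid, jar_mid, compact_mid's own z axis and vertical above 0.3 rad).
Of tablet1, tablet2, tablet3, tablet4 only 3 to 4 are there at a start; the rules pass over those that are not, and their reading is None.
At some moment in a run one of tablet1, tablet2, tablet3, tablet4 may be knocked a few centimetres aside while the robot is not near it.
It also fails if it takes over 210 s, if anything falls off the work surface, if the arm or the gripper's body presses on something with over 40 N, if the wrist force passes 120 N, or if a joint passes its speed limit or range.

## Working session

There is one attempt and no reset: what is moved stays moved. The work goes in short steps, Python scripts to look and compute and a shell command to move; the robot and the scene stay as the last step left them, time stands still between calls to the robot, and variables do not carry over. Pictures are saved under pics/ and viewed, about 12 in all and at most 16, crops included, and the job is handed in when it is done.

```bash
ls; mkdir -p pics; python3 - <<'E'
from plant import r
import cv2,numpy as np
s=r.get_state(); print({k:np.round(v,3).tolist() for k,v in s.items()})
for n in ["top","side"]:
    d=r.snapshot(n); cv2.imwrite(f"pics/{n}0.png",d["image"][:,:,::-1]); 
    print(n,np.round(d["mtx"],1).tolist(),d["dist"],np.round(d["R"],3).tolist(),d["t"], (-d["R"].T@d["t"]).round(3))
E
```

```text
pics
{'clock': 0.0, 'q': [-1.297, 0.69, -0.195, 1.566, 0.157, 0.902, -0.215], 'qd': [0.001, 0.002, -0.001, -0.0, -0.002, -0.001, -0.001], 'joint_torque': [-0.0, -52.755, -1.267, -15.342, -0.053, 0.007, 0.0], 'tool_pos': [0.148, 0.606, 0.246], 'eef_rot': [0.787, 0.617, -0.001, 0.001], 'contact_force': [-0.168, 0.125, 0.419], 'moment': [0.031, 0.017, 0.019], 'opening': 0.999}
top [[491.2, 0.0, 272.3], [0.0, 491.2, 219.0], [0.0, 0.0, 1.0]] [-0.05366049  0.          0.          0.          0.        ] [[-0.061, -0.998, -0.005], [-0.972, 0.06, -0.228], [0.228, -0.009, -0.974]] [-0.00575134  0.59852647  1.39172269] [ 0.265 -0.029  1.491]
side [[419.5, 0.0, 279.8], [0.0, 419.5, 205.9], [0.0, 0.0, 1.0]] [0.00135704 0.         0.         0.         0.        ] [[0.986, -0.166, 0.01], [-0.082, -0.539, -0.838], [0.144, 0.826, -0.545]] [-0.57112853  0.11201113  1.07580253] [ 0.417 -0.923  0.686]
```

View pics/top0.png

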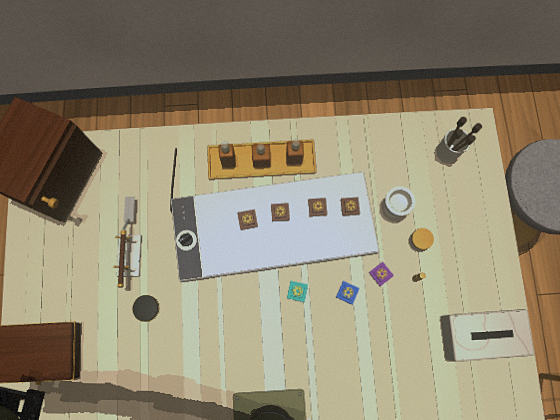

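View pics/side0.png

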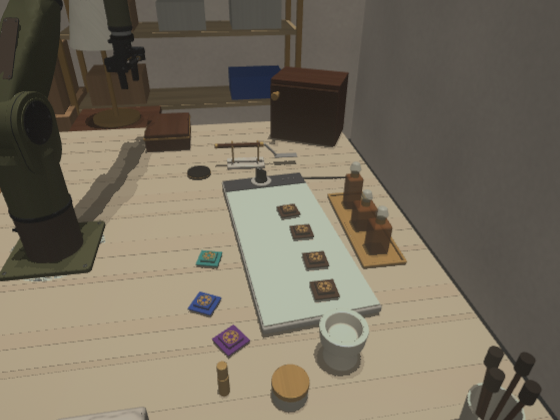

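```bash
cat > h.py <<'E'
import numpy as np, cv2
from plant import r
from scipy.spatial.transform import Rotation as Rot
def snap(n):
    s=r.get_state(); d=r.snapshot(n)
    if n=="wrist":
        T=d["T_tool_cam"]; Rt=Rot.from_quat(s["eef_rot"]).as_matrix()
        Rwc=Rt@T[:3,:3]; c=Rt@T[:3,3]+np.array(s["tool_pos"])
        d["R"]=Rwc.T; d["t"]=-Rwc.T@c
    return d
def w(d,uv,z):
    p=cv2.undistortPoints(np.array(uv,float).reshape(-1,1,2),d["mtx"],d["dist"])[:,0]
    v=np.c_[p,np.ones(len(p))]@d["R"]; c=-d["R"].T@d["t"]
    return c+v*((z-c[2])/v[:,2])[:,None]
def px(d,X):
    return cv2.projectPoints(np.array(X,float).reshape(-1,3),cv2.Rodrigues(d["R"])[0],d["t"],d["mtx"],d["dist"])[0][:,0]
def ortho(d,z,x0,x1,y0,y1,mm=1.0):
    # rows: x decreasing downwards, cols: y decreasing to the right
    xs=np.arange(x1,x0,-mm/1000); ys=np.arange(y1,y0,-mm/1000)
    Y,X=np.meshgrid(ys,xs); P=px(d,np.c_[X.ravel(),Y.ravel(),np.full(X.size,z)]).astype(np.float32).reshape(*X.shape,2)
    return cv2.remap(d["image"],P,None,cv2.INTER_CUBIC)
def tablets(d,z=0.048):
    hsv=cv2.cvtColor(d["image"],cv2.COLOR_RGB2HSV); return hsv
def grid(im,x1,y1,mm,step=50):
    im=im.copy()
    for k in range(0,im.shape[1],int(step/mm)): cv2.line(im,(k,0),(k,4),(255,0,0),1); 
    return im
E
python3 - <<'E'
from h import *
d=snap("top")
o=ortho(d,0.03,0.33,0.83,-0.3,0.5,1.0)
cv2.imwrite("pics/o1.png",o[:,:,::-1])
# tablets
a=d["image"].astype(int); m=((a.sum(2)<270)).astype(np.uint8)
poly=cv2.convexHull(np.array([[197,196],[362,173],[378,252],[203,276]]))
pm=np.zeros_like(m); cv2.fillConvexPoly(pm,poly,1); m&=pm
m=cv2.morphologyEx(m,cv2.MORPH_CLOSE,np.ones((5,5)))
for c in cv2.findContours(m,cv2.RETR_EXTERNAL,cv2.CHAIN_APPROX_NONE)[0]:
    if cv2.contourArea(c)<60: continue
    P=w(d,c.reshape(-1,2).astype(float),0.041)[:,:2]
    rc=cv2.minAreaRect((P*1000).astype(np.float32)); print(np.round(rc[0],0),np.round(rc[1],0),round(rc[2],1))
E
```

```text
[607.  35.] [53. 49.] 7.1
[624. -66.] [52. 50.] 86.6
[ 633. -180.] [52. 50.] 86.5
[ 629. -280.] [53. 51.] 0.4
```

View pics/o1.png

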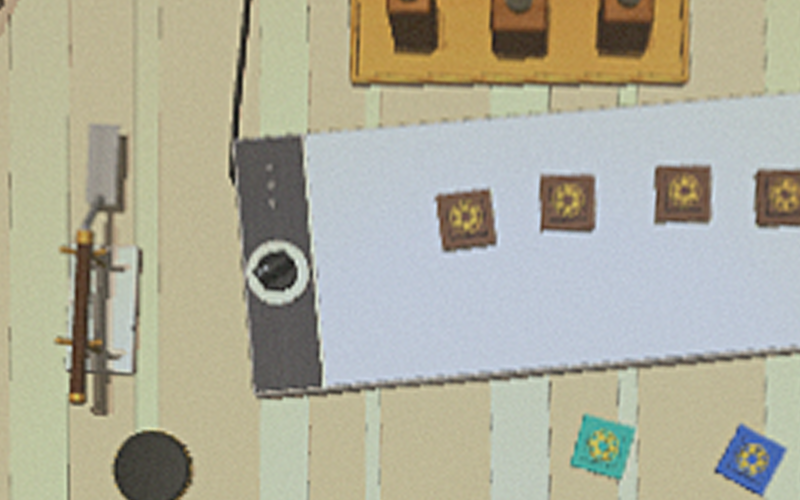

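```bash
cat >> h.py <<'E'
def go(p,yaw,roll=0.):
    """rows entry to reach TCP p with tool z down, tool x at yaw deg (world), then rolled about world axis perpendicular to tool x"""
    s=r.get_state(); R0=Rot.from_quat(s["eef_rot"]).as_matrix()
    a=np.radians(yaw); X=np.array([np.cos(a),np.sin(a),0]); Z=np.array([0,0,-1.]); Rt=np.c_[X,np.cross(Z,X),Z]
    if roll: Rt=Rot.from_rotvec(np.radians(roll)*np.array([np.sin(a),-np.cos(a),0])).as_matrix()@Rt
    print("turn",np.round(Rot.from_matrix(R0.T@Rt).as_rotvec(),3).tolist(),"shift",np.round(R0.T@(np.array(p)-s["tool_pos"]),4).tolist())
def st():
    s=r.get_state(); R0=Rot.from_quat(s["eef_rot"]).as_matrix()
    print("t",round(s["clock"],1),"pos",np.round(s["tool_pos"],4),"xyaw",round(np.degrees(np.arctan2(R0[1,0],R0[0,0])),2),"z",R0[:,2].round(3),"F",np.round(s["contact_force"],2),"M",np.round(s["moment"],2),"open",round(s["opening"],3))
E
python3 - <<'E'
from h import *
st(); go([0.50,0.26,0.30],87.6)
d=snap("wrist"); print(d["T_tool_cam"].round(3).tolist(),d["mtx"].round(0).tolist(),d["dist"])
d=snap("top")
# spatula handle ends, at z .076
P=lambda c,rw: px(d,[[0.83-rw/1000,0.5-c/1000,0.03]])[0]
for c,rw,z in [(83,235,.076),(76,400,.076),(105,125,.031),(98,207,.031),(277,270,.03)]:
    print(c,rw,w(d,P(c,rw),z).round(4))
E
```

```text
t 0.1 pos [0.1484 0.6067 0.2461] xyaw 76.26 z [-0.    -0.001 -1.   ] F [ 0.34 -0.04  0.6 ] M [-0.01  0.01  0.01] open 0.998
turn [-0.0, 0.001, -0.198] shift [-0.2533, 0.4239, -0.0535]
[[1.0, 0.0, 0.001, -0.002], [-0.0, 0.951, 0.308, -0.081], [-0.001, -0.308, 0.951, -0.139], [0.0, 0.0, 0.0, 1.0]] [[318.0, 0.0, 278.0], [0.0, 318.0, 212.0], [0.0, 0.0, 1.0]] [-0.01742021  0.          0.          0.          0.        ]
83 235 [[0.5846 0.403  0.076 ]]
76 400 [[0.4248 0.4098 0.076 ]]
105 125 [[0.7047 0.3947 0.031 ]]
98 207 [[0.6228 0.4017 0.031 ]]
277 270 [[0.56  0.223 0.03 ]]
```

```bash
python3 -m pendant '[[[0,0,-0.2],[-0.253,0.424,-0.0535],1],[[0,0,-0.2],[-0.253,0.424,-0.0535],1],[[0,0,-0.2],[-0.253,0.424,-0.0535],1],[[0,0,-0.2],[-0.253,0.424,-0.0535],1],[[0,0,-0.2],[-0.253,0.424,-0.0535],1],[[0,0,-0.2],[-0.253,0.424,-0.0535],1],[[0,0,-0.2],[-0.253,0.424,-0.0535],1],[[0,0,-0.2],[-0.253,0.424,-0.0535],1],[[0,0,-0.2],[-0.253,0.424,-0.0535],1],[[0,0,-0.2],[-0.253,0.424,-0.0535],1]]'
python3 -m pendant '[[[0,0,0],[0,0,0],1],[[0,0,0],[0,0,0],1]]' >/dev/null
python3 - <<'E'
from h import *
st(); d=snap("wrist"); cv2.imwrite("pics/w1.png",d["image"][:,:,::-1])
E
```

```text
clock: 1.25
tool_pos: [0.5017, 0.2585, 0.3005]
eef_rot: [0.721, 0.693, 0.0, 0.0]
contact_force: [0.6, 0.4, -0.2]
opening: 0.998
t 1.4 pos [0.5009 0.2595 0.3001] xyaw 87.53 z [-0.  0. -1.] F [-0.71  0.75  0.28] M [ 0.1   0.04 -0.03] open 1.002
```

View pics/w1.png

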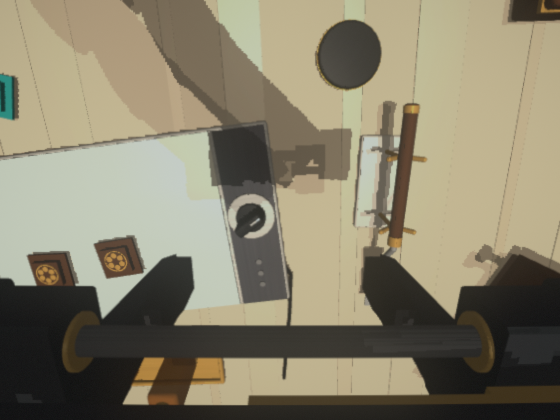

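```bash
python3 - <<'E'
from h import *
d=snap("wrist"); im=d["image"]
c=cv2.resize(im[185:250,215:290],None,fx=6,fy=6,interpolation=cv2.INTER_CUBIC); cv2.imwrite("pics/w1c.png",c[:,:,::-1])
for n,uv,z in [("hb",(411,107),.076),("hf",(397,244),.076),("fork1",(405,157),.076),("fork2",(398,226),.076),("dialdisc",(251,216),.034)]: print(n,w(d,uv,z).round(4))
E
```

```text
hb [[0.4215 0.4077 0.076 ]]
hf [[0.5837 0.4045 0.076 ]]
fork1 [[0.4758 0.4055 0.076 ]]
fork2 [[0.5598 0.4039 0.076 ]]
dialdisc [[0.5537 0.2211 0.034 ]]
```

View pics/w1c.png

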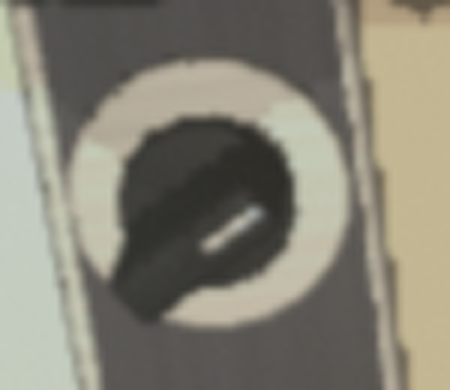

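```bash
python3 - <<'E'
from h import *
print(np.round(r.get_state()["q"],2)); go([0.558,0.222,0.12],35)
E
```

```text
[-0.38  0.55 -0.31  1.68  0.2   0.94  0.77]
turn [-0.001, -0.0, 0.922] shift [-0.0379, 0.0606, 0.18]
```

```bash
python3 -m pendant '[[[0,0,0.92],[-0.038,0.06,0.18],1],[[0,0,0.92],[-0.038,0.06,0.18],1],[[0,0,0.92],[-0.038,0.06,0.18],1],[[0,0,0.92],[-0.038,0.06,0.18],1],[[0,0,0.92],[-0.038,0.06,0.18],1],[[0,0,0.92],[-0.038,0.06,0.18],1],[[0,0,0.92],[-0.038,0.06,0.18],1],[[0,0,0.92],[-0.038,0.06,0.18],1],[[0,0,0.92],[-0.038,0.06,0.18],1],[[0,0,0.92],[-0.038,0.06,0.18],1]]' 15
python3 -m pendant '[[[0,0,0],[0,0,0.03],1],[[0,0,0],[0,0,0.05],1],[[0,0,0],[0,0,0.062],1],[[0,0,0],[0,0,0.062],1],[[0,0,0],[0,0,0.062],0],[[0,0,0],[0,0,0.062],0],[[0,0,0],[0,0,0.062],0],[[0,0,0],[0,0,0.062],0],[[0,0,0],[0,0,0.062],0],[[0,0,0],[0,0,0.062],0]]' 15
python3 - <<'E'
from h import *
st()
E
```

```text
clock: 2.55
tool_pos: [0.5586, 0.2208, 0.1206]
eef_rot: [0.953, 0.302, 0.0, -0.0]
contact_force: [0.3, -1.2, 0.0]
opening: 1.001
clock: 3.55
tool_pos: [0.5587, 0.2204, 0.0584]
eef_rot: [0.954, 0.301, 0.0, -0.0]
contact_force: [0.3, 0.7, -0.0]
opening: 0.475
t 3.5 pos [0.5587 0.2204 0.0584] xyaw 35.01 z [ 0.  0. -1.] F [ 0.32  0.72 -0.04] M [-0.07  0.04 -0.02] open 0.475
```

```bash
python3 -m pendant '[[[0,0,0],[0,0,0],0],[[0,0,0],[0,0,0],0],[[0,0,0],[0,0,0],0],[[0,0,0],[0,0,0],0],[[0,0,0],[0,0,0],0],[[0,0,0],[0,0,0],0],[[0,0,0],[0,0,0],0]]'
python3 -m pendant '[[[0,0,-0.13],[0,0,0],0],[[0,0,-0.26],[0,0,0],0],[[0,0,-0.39],[0,0,0],0],[[0,0,-0.52],[0,0,0],0],[[0,0,-0.65],[0,0,0],0],[[0,0,-0.78],[0,0,0],0],[[0,0,-0.9],[0,0,0],0],[[0,0,-1.0],[0,0,0],0],[[0,0,-1.04],[0,0,0],0],[[0,0,-1.04],[0,0,0],0]]'
python3 - <<'E'
from h import *
st()
E
```

```text
clock: 4.25
tool_pos: [0.5572, 0.2193, 0.058]
eef_rot: [0.954, 0.301, -0.002, 0.0]
contact_force: [-4.5, -1.9, 4.1]
opening: 0.159
clock: 5.25
tool_pos: [0.558, 0.221, 0.058]
eef_rot: [0.678, 0.735, 0.0, -0.001]
contact_force: [-4.7, 1.1, 0.3]
opening: 0.154
t 5.2 pos [0.558 0.221 0.058] xyaw 94.57 z [-0.001  0.001 -1.   ] F [-4.74  1.15  0.35] M [0.14 0.86 0.03] open 0.154
```

```bash
python3 -m pendant '[[[0,0,-0.02],[0,0,0],0],[[0,0,-0.04],[0,0,0],0],[[0,0,-0.06],[0,0,0],0],[[0,0,-0.06],[0,0,0],0]]'
python3 - <<'E'
from h import *
st()
E
```

```text
clock: 5.65
tool_pos: [0.5584, 0.2211, 0.0581]
eef_rot: [0.656, 0.755, 0.0, -0.0]
contact_force: [-3.2, 3.1, -2.8]
opening: 0.161
t 5.7 pos [0.5584 0.2211 0.0581] xyaw 98.06 z [-0.     0.001 -1.   ] F [-3.24  3.08 -2.8 ] M [ 0.53  0.87 -0.37] open 0.161
```

```bash
python3 -m pendant '[[[0,0,0],[0,0,0],0.5],[[0,0,0],[0,0,0],0.5],[[0,0,0],[0,0,0],0.5],[[0,0,0],[0,0,0],1],[[0,0,0],[0,0,-0.03],1],[[0,0,0],[0,0,-0.08],1],[[0,0,0],[0,0,-0.12],1],[[0,0,0],[0,0,-0.14],1],[[0,0,0],[0,0,-0.14],1]]'
python3 - <<'E'
from h import *
st(); go([.519,.405,.12],87.8)
d=snap("wrist"); cv2.imwrite("pics/w2.png",d["image"][:,:,::-1])
E
```

```text
clock: 6.55
tool_pos: [0.5608, 0.2212, 0.2017]
eef_rot: [0.656, 0.755, 0.003, 0.002]
contact_force: [1.0, 0.2, -0.2]
opening: 0.953
t 6.5 pos [0.5608 0.2212 0.2017] xyaw 98.0 z [ 0.007  0.003 -1.   ] F [ 1.04  0.17 -0.2 ] M [ 0.04 -0.   -0.04] open 0.953
turn [0.007, -0.003, 0.178] shift [0.1877, -0.0164, 0.082]
```

View pics/w2.png

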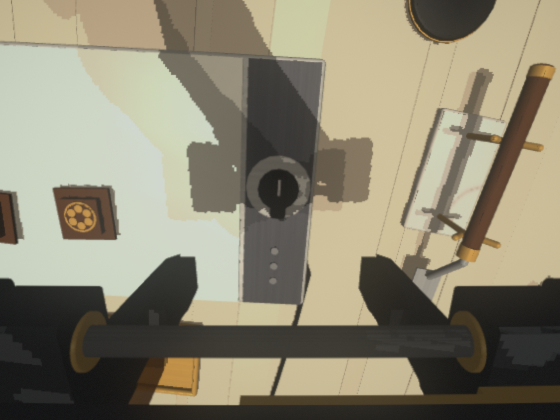

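```bash
python3 - <<'E'
from h import *
st();d=snap("wrist")
print(w(d,[(540,70),(470,256),(510,142),(482,237)],.076).round(4).tolist())
E
python3 -m pendant '[[[0,0,0.178],[0.188,-0.016,0.02],1],[[0,0,0.178],[0.188,-0.016,0.02],1],[[0,0,0.178],[0.188,-0.016,0.02],1],[[0,0,0.178],[0.188,-0.016,0.06],1],[[0,0,0.178],[0.188,-0.016,0.082],1],[[0,0,0.178],[0.188,-0.016,0.082],1],[[0,0,0.178],[0.188,-0.016,0.082],1],[[0,0,0.178],[0.188,-0.016,0.082],1]]' 40
python3 - <<'E'
from h import *
st();d=snap("wrist");cv2.imwrite("pics/w3.png",d["image"][:,:,::-1]); go([.519,.405,.065],87.8)
E
```

```text
t 6.6 pos [0.5596 0.2204 0.1995] xyaw 98.01 z [ 0.003  0.001 -1.   ] F [ 0.66 -0.19 -0.5 ] M [0.02 0.04 0.03] open 0.991
[[0.4221, 0.4027, 0.076], [0.5814, 0.3996, 0.076], [0.4778, 0.399, 0.076], [0.5618, 0.4043, 0.076]]
clock: 7.45
tool_pos: [0.5181, 0.403, 0.1171]
eef_rot: [0.721, 0.693, 0.001, 0.001]
contact_force: [0.4, 0.5, 0.1]
opening: 1.003
t 7.5 pos [0.5181 0.403  0.1171] xyaw 87.71 z [ 0.002 -0.    -1.   ] F [0.44 0.52 0.14] M [-0.03 -0.06  0.04] open 1.003
turn [0.002, -0.001, -0.002] shift [0.0018, 0.0006, 0.0526]
```

View pics/w3.png

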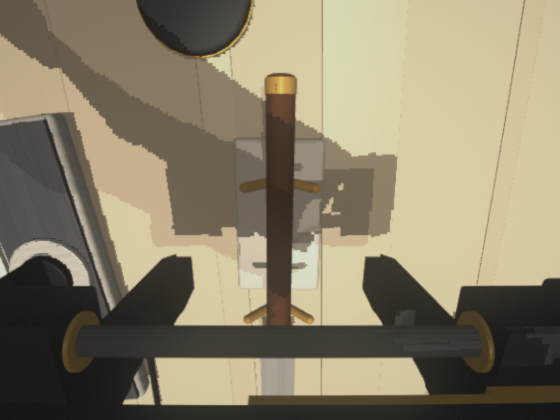

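```bash
python3 - <<'E'
from h import *
d=snap("wrist");print(w(d,[(243,188),(318,187),(248,319),(309,319)],.08).round(4).tolist(), w(d,[(281,77),(281,94)],.080).round(4).tolist())
E
python3 -m pendant '[[[0,0,0],[0.0,0.001,0.02],1],[[0,0,0],[0,0.001,0.04],1],[[0,0,0],[0,0.001,0.052],1],[[0,0,0],[0,0.001,0.052],1],[[0,0,0],[0,0.001,0.052],0.5],[[0,0,0],[0,0.001,0.052],0],[[0,0,0],[0,0.001,0.052],0],[[0,0,0],[0,0.001,0.052],0],[[0,0,0],[0,0.001,0.052],0],[[0,0,0],[0,0.001,0.052],0]]' 40
python3 -m pendant '[[[0,0,0],[0,0,0],0],[[0,0,0],[0,0,0],0],[[0,0,0],[0,0,0],0],[[0,0,0],[0,0,0],0],[[0,0,0],[0,0,0],0],[[0,0,0],[0,0,0],0],[[0,0,0],[0,0,0],0],[[0,0,0],[0,0,0],0]]'
python3 - <<'E'
from h import *
st()
E
```

```text
[[0.4791, 0.3829, 0.08], [0.4802, 0.4255, 0.08], [0.5674, 0.3796, 0.08], [0.569, 0.4196, 0.08]] [[0.4215, 0.4067, 0.08], [0.4297, 0.4063, 0.08]]
clock: 8.55
tool_pos: [0.5176, 0.4043, 0.0644]
eef_rot: [0.72, 0.694, 0.0, -0.0]
contact_force: [0.1, 0.0, 0.8]
opening: 0.479
clock: 9.35
tool_pos: [0.5175, 0.4038, 0.0642]
eef_rot: [0.72, 0.694, -0.0, 0.0]
contact_force: [-0.3, -3.0, 1.6]
opening: 0.162
t 9.3 pos [0.5175 0.4038 0.0642] xyaw 87.82 z [-0.    -0.001 -1.   ] F [-0.32 -2.96  1.61] M [-0.44  0.19 -0.01] open 0.162
```

```bash
python3 -m pendant '[[[0,0,0],[0,0,-0.01],0],[[0,0,0],[0,0,-0.03],0],[[0,0,0],[0,0,-0.06],0],[[0,0,0],[0,0,-0.09],0],[[0,0,0],[0,0,-0.12],0],[[0,0,0],[0,0,-0.15],0],[[0,0,0],[0,0,-0.15],0],[[0,0,0],[0,0,-0.15],0]]'
python3 - <<'E'
from h import *
st(); go([.47,.12,.18],87.8)
E
```

```text
clock: 10.15
tool_pos: [0.5175, 0.4046, 0.2147]
eef_rot: [0.72, 0.694, 0.001, -0.0]
contact_force: [-0.2, -0.5, -2.0]
opening: 0.162
t 10.2 pos [0.5175 0.4046 0.2147] xyaw 87.85 z [ 0.001  0.001 -1.   ] F [-0.22 -0.5  -1.96] M [-0.02  0.06  0.03] open 0.162
turn [0.001, -0.001, 0.001] shift [-0.2862, -0.0368, 0.0343]
```

```bash
python3 -m pendant '[[[0,0,0],[-0.286,-0.037,0.034],0],[[0,0,0],[-0.286,-0.037,0.034],0],[[0,0,0],[-0.286,-0.037,0.034],0],[[0,0,0],[-0.286,-0.037,0.034],0],[[0,0,0],[-0.286,-0.037,0.034],0],[[0,0,0],[-0.286,-0.037,0.034],0],[[0,0,0],[-0.286,-0.037,0.034],0],[[0,0,0],[-0.286,-0.037,0.034],0],[[0,0,0],[-0.286,-0.037,0.034],0],[[0,0,0],[-0.286,-0.037,0.034],0]]'
python3 - <<'E'
from h import *
st(); a=snap("top"); b=snap("side")
P=np.array([.62,.12,.15])
out=[]
for d in (a,b):
    u=px(d,[P])[0].astype(int); print(u)
    c=d["image"][u[1]-50:u[1]+50,max(u[0]-65,0):u[0]+65]; out.append(cv2.resize(c,(780//2*1,300),interpolation=cv2.INTER_CUBIC)); print(u[0]-65,u[1]-50)
cv2.imwrite("pics/b1.png",np.hstack(out)[:,:,::-1])
E
```

```text
clock: 11.15
tool_pos: [0.4699, 0.1217, 0.18]
eef_rot: [0.719, 0.695, 0.001, -0.0]
contact_force: [-0.9, 0.7, -1.7]
opening: 0.161
t 11.2 pos [0.4699 0.1217 0.18  ] xyaw 87.99 z [ 0.     0.001 -1.   ] F [-0.91  0.69 -1.7 ] M [ 0.01  0.   -0.04] open 0.161
[214 208]
149 158
[287 160]
222 110
```

View pics/b1.png

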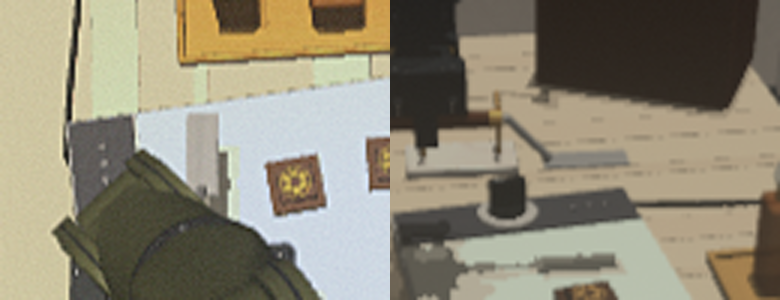

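```bash
python3 - <<'E'
from h import *
a=snap("top"); b=snap("side"); st()
def tri(ua,ub):
    Ps=[];us=[]
    for d,u in((a,ua),(b,ub)):
        us.append(cv2.undistortPoints(np.array(u,float).reshape(1,1,2),d["mtx"],d["dist"]).reshape(2,1)); Ps.append(np.c_[d["R"],d["t"]])
    X=cv2.triangulatePoints(*Ps,*us).ravel(); return X[:3]/X[3]
print(tri((216.5,196),(301,162.7)).round(4))
# edge masks: blade outline in top view, gray pixels
im=a["image"]; print(w(a,[(211.7,196.3),(221.3,195.7),(212.2,215)],.145).round(4))
E
```

```text
t 11.3 pos [0.4698 0.1207 0.1802] xyaw 87.92 z [ 0.  0. -1.] F [ 0.51  0.56 -0.97] M [ 0.01  0.06 -0.07] open 0.157
[0.6573 0.1134 0.1425]
[[0.6562 0.1269 0.145 ]
 [0.6563 0.0994 0.145 ]
 [0.6013 0.1272 0.145 ]]
```

```bash
python3 - <<'E'
from h import *
d=r.snapshot("wrist")
def pose(p,yaw):
    a=np.radians(yaw); X=np.array([np.cos(a),np.sin(a),0]); Z=np.array([0,0,-1.]); R=np.c_[X,np.cross(Z,X),Z]
    T=d["T_tool_cam"]; Rw=R@T[:3,:3]; c=R@T[:3,3]+p; d["R"]=Rw.T; d["t"]=-Rw.T@c
def det(f,roi,z):
    im=cv2.imread(f)[:,:,::-1].astype(int); m=((im.sum(2)<300)).astype(np.uint8); pm=np.zeros_like(m); x0,y0,x1,y1=roi; pm[y0:y1,x0:x1]=1; m&=pm
    m=cv2.morphologyEx(m,cv2.MORPH_CLOSE,np.ones((7,7)))
    for c in cv2.findContours(m,0,1)[0]:
        if cv2.contourArea(c)<300: continue
        rc=cv2.minAreaRect((w(d,c.reshape(-1,2).astype(float),z)[:,:2]*1000).astype(np.float32)); print(f,np.round(rc[0],1),np.round(rc[1],1),round(rc[2],1))
pose(np.array([0.5605,0.221,0.201]),98.0); det("pics/w2.png",(40,170,130,255),.041)
pose(np.array([0.501,0.2593,0.3002]),87.55); det("pics/w1.png",(90,225,155,285),.041); det("pics/w1.png",(20,245,90,290),.041)
E
```

```text
pics/w2.png [604.3  31.8] [53.5 56.4] 7.9
pics/w1.png [615.   41.6] [76.1 71.8] 7.0
pics/w1.png [622.7 -70.7] [102.6  58.6] 87.9
```

```bash
python3 - <<'E'
from h import *
go([.4654,-.0319,.10],97.5)
E
```

```text
turn [0.0, -0.0, -0.168] shift [-0.1524, 0.0012, 0.0802]
```

```bash
python3 -m pendant '[[[0,0,-0.168],[-0.152,0.001,0.0],0],[[0,0,-0.168],[-0.152,0.001,0.02],0],[[0,0,-0.168],[-0.152,0.001,0.04],0],[[0,0,-0.168],[-0.152,0.001,0.06],0],[[0,0,-0.168],[-0.152,0.001,0.08],0],[[0,0,-0.168],[-0.152,0.001,0.08],0],[[0,0,-0.168],[-0.152,0.001,0.08],0]]'
python3 - <<'E'
from h import *
st(); a=snap("top"); b=snap("side")
o=ortho(a,.041,.53,.70,-.11,.10,.5); 
cv2.imwrite("pics/b2.png",np.hstack([cv2.resize(o,(420,340)),cv2.resize(b["image"][150:290,240:380],(340,340),interpolation=cv2.INTER_CUBIC)])[:,:,::-1]); go([.4654,-.0319,.075],97.5)
E
```

```text
clock: 12.1
tool_pos: [0.4652, -0.0314, 0.1004]
eef_rot: [0.659, 0.752, 0.0, -0.0]
contact_force: [0.1, 0.5, -2.4]
opening: 0.163
t 12.1 pos [ 0.4652 -0.0314  0.1004] xyaw 97.53 z [-0.  0. -1.] F [ 0.11  0.52 -2.38] M [ 0.05  0.05 -0.02] open 0.163
turn [0.002, -0.0, 0.0] shift [-0.0005, -0.0005, 0.0261]
```

View pics/b2.png

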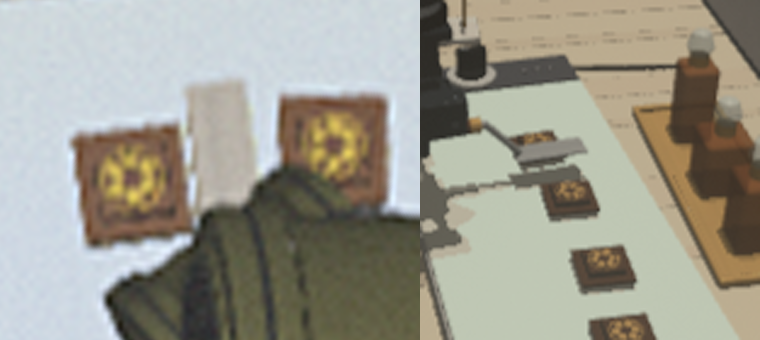

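```bash
python3 -m pendant '[[[0,0,0],[-0.003,0,0.005],0],[[0,0,0],[-0.003,0,0.015],0],[[0,0,0],[-0.003,0,0.025],0],[[0,0,0],[-0.003,0,0.028],0],[[0,0,0],[-0.003,0,0.03],0],[[0,0,0],[-0.003,0,0.03],0]]'
for i in 1 2 3; do python3 -m pendant '[[[0,0,0],[0,0,0.0005],0],[[0,0,0],[0,0,0.001],0],[[0,0,0],[0,0,0.001],0]]' | egrep 'pos|force'; done
```

```text
clock: 12.8
tool_pos: [0.4652, -0.0349, 0.0698]
eef_rot: [0.659, 0.752, -0.0, -0.0]
contact_force: [-0.7, 0.3, -1.3]
opening: 0.164
tool_pos: [0.4655, -0.0351, 0.0694]
contact_force: [0.2, 1.1, -1.4]
tool_pos: [0.4654, -0.0351, 0.0682]
contact_force: [-1.2, 0.1, -1.6]
tool_pos: [0.4654, -0.0351, 0.0671]
contact_force: [0.4, -0.6, -1.5]
```

```bash
for i in 1 2 3; do python3 -m pendant '[[[0,0,0],[0,0,0.0005],0],[[0,0,0],[0,0,0.001],0],[[0,0,0],[0,0,0.001],0]]' | egrep 'pos|force'; done
```

```text
tool_pos: [0.4654, -0.0351, 0.0661]
contact_force: [-0.7, 0.4, -1.7]
tool_pos: [0.4654, -0.0351, 0.0651]
contact_force: [1.1, -0.3, -0.4]
tool_pos: [0.4653, -0.0351, 0.0642]
contact_force: [-1.0, 0.3, -1.4]
```

```bash
for i in 1 2; do python3 -m pendant '[[[0,0,0],[0,0,0.0005],0],[[0,0,0],[0,0,0.001],0],[[0,0,0],[0,0,0.001],0]]' | egrep 'pos|force'; done; python3 - <<'E'
from h import *
for i in range(3): st(); r.snapshot("top")
b=snap("side"); a=snap("top"); o=ortho(a,.037,.53,.70,-.11,.10,.5)
cv2.imwrite("pics/b3.png",np.hstack([cv2.resize(o,(420,340)),cv2.resize(b["image"][180:240,260:320],(340,340),interpolation=cv2.INTER_CUBIC)])[:,:,::-1])
E
```

```text
tool_pos: [0.4653, -0.0351, 0.0632]
contact_force: [-0.6, 0.1, 0.4]
tool_pos: [0.4653, -0.0351, 0.0622]
contact_force: [-1.4, -0.4, 0.2]
t 15.2 pos [ 0.4653 -0.0351  0.0622] xyaw 97.46 z [-0.  0. -1.] F [-1.42 -0.36  0.19] M [0.04 0.11 0.01] open 0.16
t 15.2 pos [ 0.4653 -0.0351  0.0622] xyaw 97.46 z [-0. -0. -1.] F [-1.33 -0.05  0.59] M [-0.    0.09 -0.  ] open 0.157
t 15.3 pos [ 0.4654 -0.0351  0.0622] xyaw 97.46 z [-0.  0. -1.] F [-1.46 -0.33  0.15] M [-0.02  0.06 -0.  ] open 0.166
```

View pics/b3.png

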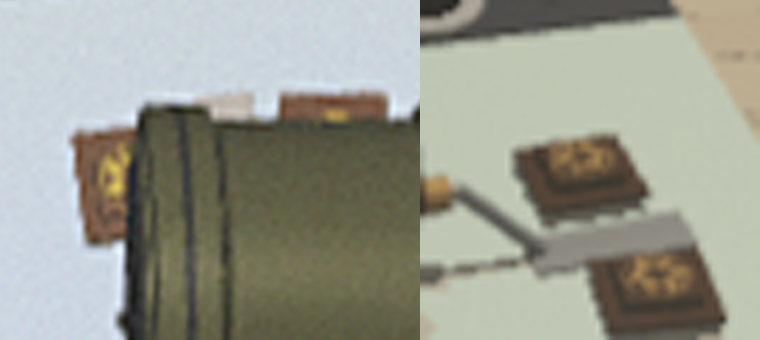

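```bash
python3 -m pendant '[[[0,0,0],[0,0,-0.001],0],[[0,0,0],[0,0,-0.0033],0],[[0,0,0],[0,0,-0.0033],0],[[0,0,0],[0.003,0,-0.0033],0],[[0,0,0],[0.006,0,-0.0033],0],[[0,0,0],[0.009,0,-0.0033],0],[[0,0,0],[0.012,0,-0.0033],0],[[0,0,0],[0.015,0,-0.0033],0],[[0,0,0],[0.015,0,-0.0033],0]]'
python3 -m pendant '[[[0,0,0],[0,0,-0.003],0],[[0,0,0],[0.001,0,-0.008],0],[[0,0,0],[0.003,0,-0.0125],0],[[0,0,0],[0.0055,0,-0.017],0],[[0,0,0],[0.0085,0,-0.021],0],[[0,0,0],[0.0125,0,-0.025],0],[[0,0,0],[0.0155,0,-0.0288],0],[[0,0,0],[0.0185,0,-0.0325],0],[[0,0,0],[0.025,0,-0.038],0],[[0,0,0],[0.0285,0,-0.0405],0]]'
python3 - <<'E'
from h import *
st();b=snap("side"); cv2.imwrite("pics/b4.png",cv2.resize(b["image"][160:250,240:340],None,fx=5,fy=5,interpolation=cv2.INTER_CUBIC)[:,:,::-1])
E
```

```text
clock: 16.35
tool_pos: [0.4634, -0.0195, 0.0655]
eef_rot: [0.659, 0.752, 0.0, -0.0]
contact_force: [-0.9, 0.0, -1.2]
opening: 0.165
clock: 17.35
tool_pos: [0.4598, 0.009, 0.1065]
eef_rot: [0.659, 0.752, 0.0, -0.0]
contact_force: [-0.2, 0.2, -1.7]
opening: 0.167
t 17.4 pos [0.4598 0.009  0.1065] xyaw 97.51 z [ 0.001  0.001 -1.   ] F [-0.21  0.19 -1.73] M [ 0.04  0.05 -0.01] open 0.167
```

View pics/b4.png

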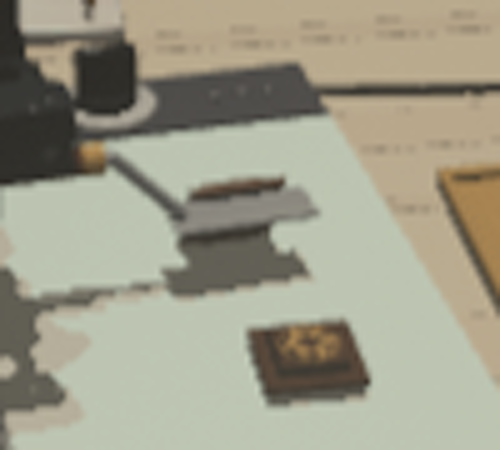

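```bash
python3 -m pendant '[[[0,0,0],[0.002,0,-0.0015],0],[[0,0,0],[0.004,0,-0.0025],0],[[0,0,0],[0.008,0,-0.004],0],[[0,0,0],[0.012,0,-0.0055],0],[[0,0,0],[0.016,0,-0.006],0],[[0,0,0],[0.020,0,-0.0065],0],[[0,0,0],[0.0245,0,-0.006],0],[[0,0,0],[0.029,0,-0.0055],0],[[0,0,0],[0.033,0,-0.0055],0],[[0,0,0],[0.034,0,-0.0055],0]]'
python3 -m pendant '[[[0,0,0],[0.0,0,0],0],[[0,0,0],[0,0,0],0],[[0,0,0],[0,0,-0.03],0],[[0,0,0],[-0.03,0,-0.05],0],[[0,0,0],[-0.03,0,-0.05],0],[[0,0,0],[-0.03,0,-0.05],0]]'
python3 - <<'E'
from h import *
st();b=snap("side"); cv2.imwrite("pics/b5.png",cv2.resize(b["image"][150:330,230:370],None,fx=3,fy=3,interpolation=cv2.INTER_CUBIC)[:,:,::-1])
E
```

```text
clock: 18.4
tool_pos: [0.4553, 0.0425, 0.1115]
eef_rot: [0.659, 0.752, 0.0, -0.0]
contact_force: [-0.6, 0.7, -1.3]
opening: 0.16
clock: 19.0
tool_pos: [0.4594, 0.0109, 0.1618]
eef_rot: [0.661, 0.751, 0.0, 0.0]
contact_force: [0.3, -0.5, -1.7]
opening: 0.162
t 19.0 pos [0.4594 0.0109 0.1618] xyaw 97.29 z [ 0.001 -0.    -1.   ] F [ 0.29 -0.55 -1.69] M [ 0.04  0.05 -0.03] open 0.162
```

View pics/b5.png

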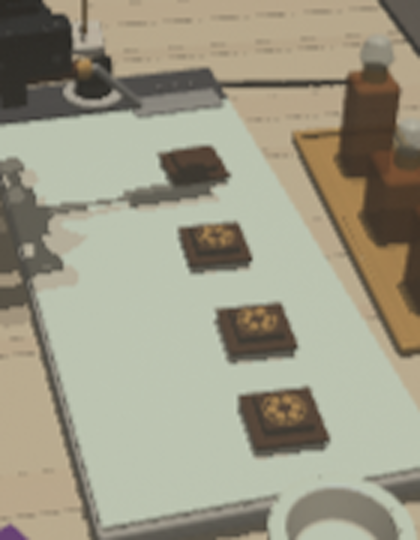

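```bash
cat >> h.py <<'E'
def ros(n):
    d=snap(n); h=cv2.cvtColor(d["image"],cv2.COLOR_RGB2HSV)
    dark=(d["image"].astype(int).sum(2)<330).astype(np.uint8)
    o=ortho(d,.041,.45,.75,-.36,.24,1.0); a=o.astype(int)
    m=((a.sum(2)<290)|((a[:,:,0]-a[:,:,2]>50))).astype(np.uint8)
    # keep plate area
    q=np.array([[.593+.9956*u-.094*v,-.079+.094*u+.9956*v] for u,v in((-.12,-.26),(.12,-.26),(.12,.26),(-.12,.26))])
    poly=np.c_[(.24-q[:,1])*1000,(.75-q[:,0])*1000].astype(np.int32); pm=np.zeros_like(m); cv2.fillConvexPoly(pm,poly,1); m&=pm
    m=cv2.morphologyEx(m,cv2.MORPH_OPEN,np.ones((5,5)))
    gold=(a[:,:,0]-a[:,:,2]>70)&(a[:,:,1]-a[:,:,2]>30)
    for c in cv2.findContours(m,0,1)[0]:
        A=cv2.contourArea(c)
        if A<1200 or A>6000: continue
        rc=cv2.minAreaRect(c); k=np.zeros_like(m); cv2.drawContours(k,[c],-1,1,-1)
        g=np.argwhere(gold&(k>0)); gp=None
        if len(g)>30:
            gm=g.mean(0); cam=-d["R"].T@d["t"]; P=np.array([.75-gm[0]/1000,.24-gm[1]/1000,.041]); v=cam-P; P=P+v*(.007/v[2]); gp=P[:2].round(4)
        print(n,"ctr",round(.75-rc[0][1]/1000,3),round(.24-rc[0][0]/1000,3),"size",np.round(rc[1]),"ang(img)",round(rc[2],1),"gold",len(g),gp)
E
python3 - <<'E'
from h import *
ros("side"); ros("top")
E
```

```text
side ctr 0.479 -0.023 size [ 23. 122.] ang(img) 84.8 gold 0 None
side ctr 0.524 0.171 size [147.  14.] ang(img) 85.9 gold 0 None
side ctr 0.623 -0.075 size [53. 62.] ang(img) 90.0 gold 84 [ 0.6226 -0.0657]
side ctr 0.627 -0.287 size [54. 59.] ang(img) 90.0 gold 150 [ 0.6292 -0.2814]
side ctr 0.631 -0.189 size [54. 60.] ang(img) 90.0 gold 121 [ 0.6334 -0.1806]
side ctr 0.608 0.043 size [100.  75.] ang(img) 82.2 gold 0 None
top ctr 0.623 -0.067 size [45. 53.] ang(img) 9.2 gold 552 [ 0.6268 -0.0677]
top ctr 0.633 -0.283 size [45. 43.] ang(img) 87.8 gold 558 [ 0.6314 -0.2826]
```

```bash
python3 - <<'E'
from h import *
go([.4744,-.1096,.0655],87.5)
E
```

```text
turn [-0.001, -0.0, 0.175] shift [-0.1234, -0.0004, 0.0954]
```

```bash
python3 -m pendant '[[[0,0,0.17],[-0.05,0,0.0],0],[[0,0,0.17],[-0.1,0,0.02],0],[[0,0,0.17],[-0.1234,-0.0004,0.04],0],[[0,0,0.17],[-0.1234,-0.0004,0.06],0],[[0,0,0.175],[-0.1234,-0.0004,0.075],0],[[0,0,0.175],[-0.1234,-0.0004,0.085],0],[[0,0,0.175],[-0.1234,-0.0004,0.0954],0],[[0,0,0.175],[-0.1234,-0.0004,0.0954],0],[[0,0,0.175],[-0.1234,-0.0004,0.0954],0],[[0,0,0.175],[-0.1234,-0.0004,0.0954],0]]'
python3 - <<'E'
from h import *
st(); go([.4744,-.1096,.0655],87.5); ros("side")
E
```

```text
clock: 20.15
tool_pos: [0.4752, -0.1102, 0.0666]
eef_rot: [0.723, 0.691, 0.0, 0.0]
contact_force: [-0.5, 0.4, -1.3]
opening: 0.162
t 20.1 pos [ 0.4752 -0.1102  0.0666] xyaw 87.46 z [ 0.001 -0.    -1.   ] F [-0.54  0.41 -1.26] M [0.02 0.01 0.02] open 0.162
turn [0.001, 0.0, -0.001] shift [0.0006, -0.0008, 0.0011]
side ctr 0.623 -0.075 size [53. 61.] ang(img) 90.0 gold 136 [ 0.6236 -0.0661]
side ctr 0.627 -0.287 size [54. 59.] ang(img) 90.0 gold 187 [ 0.629  -0.2813]
side ctr 0.631 -0.189 size [54. 60.] ang(img) 90.0 gold 165 [ 0.6335 -0.1809]
side ctr 0.629 0.051 size [56. 64.] ang(img) 82.9 gold 0 None
```

```bash
python3 -m pendant '[[[0,0,0],[0,0,0.001],0],[[0,0,0],[0.003,-0.001,0.001],0],[[0,0,0],[0.006,-0.001,0.001],0],[[0,0,0],[0.009,-0.001,0.001],0],[[0,0,0],[0.012,-0.001,0.001],0],[[0,0,0],[0.0155,-0.001,0.001],0],[[0,0,0],[0.0155,-0.001,0.001],0]]'
python3 -m pendant '[[[0,0,0],[0,0,-0.003],0],[[0,0,0],[0.001,0,-0.008],0],[[0,0,0],[0.003,0,-0.0125],0],[[0,0,0],[0.0055,0,-0.017],0],[[0,0,0],[0.0085,0,-0.021],0],[[0,0,0],[0.0125,0,-0.025],0],[[0,0,0],[0.0155,0,-0.0288],0],[[0,0,0],[0.0185,0,-0.0325],0],[[0,0,0],[0.025,0,-0.038],0],[[0,0,0],[0.0285,0,-0.0405],0]]'
python3 -m pendant '[[[0,0,0],[0.002,0,-0.0015],0],[[0,0,0],[0.004,0,-0.0025],0],[[0,0,0],[0.008,0,-0.004],0],[[0,0,0],[0.012,0,-0.0055],0],[[0,0,0],[0.016,0,-0.006],0],[[0,0,0],[0.020,0,-0.0065],0],[[0,0,0],[0.0245,0,-0.006],0],[[0,0,0],[0.029,0,-0.0055],0],[[0,0,0],[0.033,0,-0.0055],0],[[0,0,0],[0.034,0,-0.0055],0]]'
python3 -m pendant '[[[0,0,0],[0.0,0,0],0],[[0,0,0],[0,0,0],0],[[0,0,0],[0,0,-0.03],0],[[0,0,0],[-0.03,0,-0.05],0],[[0,0,0],[-0.03,0,-0.05],0],[[0,0,0],[-0.03,0,-0.05],0]]'
python3 - <<'E'
from h import *
st();ros("side")
b=snap("side"); cv2.imwrite("pics/b6.png",cv2.resize(b["image"][150:330,230:370],None,fx=3,fy=3,interpolation=cv2.INTER_CUBIC)[:,:,::-1])
E
```

```text
clock: 20.9
tool_pos: [0.4747, -0.094, 0.0651]
eef_rot: [0.722, 0.692, 0.0, -0.0]
contact_force: [-0.6, -0.1, -2.9]
opening: 0.161
clock: 21.9
tool_pos: [0.4761, -0.0654, 0.1061]
eef_rot: [0.722, 0.691, 0.0, 0.0]
contact_force: [0.9, 0.8, -1.9]
opening: 0.161
clock: 22.9
tool_pos: [0.4774, -0.0316, 0.1111]
eef_rot: [0.722, 0.691, 0.0, -0.0]
contact_force: [-0.2, -0.4, -1.5]
opening: 0.162
clock: 23.5
tool_pos: [0.476, -0.0635, 0.1614]
eef_rot: [0.724, 0.69, 0.0, 0.0]
contact_force: [0.2, 0.7, -1.8]
opening: 0.156
t 23.5 pos [ 0.476  -0.0635  0.1614] xyaw 87.28 z [ 0.001 -0.    -1.   ] F [ 0.25  0.71 -1.76] M [0.04 0.08 0.06] open 0.156
side ctr 0.492 -0.109 size [ 33. 111.] ang(img) 84.8 gold 0 None
side ctr 0.627 -0.287 size [54. 59.] ang(img) 90.0 gold 155 [ 0.6291 -0.2814]
side ctr 0.631 -0.189 size [54. 60.] ang(img) 90.0 gold 128 [ 0.6335 -0.1805]
side ctr 0.627 0.04 size [ 63. 158.] ang(img) 88.4 gold 0 None
```

```bash
python3 - <<'E'
from h import *
go([.484,-.222,.0655],87.4)
E
python3 -m pendant '[[[0,0,0],[-0.05,0.002,0.0],0],[[0,0,0],[-0.1,0.004,0.02],0],[[0,0,0],[-0.14,0.006,0.03],0],[[0,0,0],[-0.1585,0.0005,0.05],0],[[0,0,0],[-0.1585,0.0005,0.06],0],[[0,0,0],[-0.1585,0.0005,0.06],0]]'
python3 - <<'E'
from h import *
st(); go([.484,-.222,.0655],87.4); ros("side"); ros("top")
E
```

```text
turn [-0.001, -0.001, 0.001] shift [-0.1596, 0.0155, 0.0951]
clock: 24.2
tool_pos: [0.4687, -0.2188, 0.0994]
eef_rot: [0.722, 0.692, -0.0, -0.002]
contact_force: [0.6, -0.6, -1.3]
opening: 0.157
t 24.2 pos [ 0.4687 -0.2188  0.0994] xyaw 87.52 z [-0.003  0.003 -1.   ] F [ 0.57 -0.61 -1.27] M [ 0.08  0.04 -0.  ] open 0.157
turn [-0.003, -0.002, 0.002] shift [-0.0027, 0.0156, 0.0338]
side ctr 0.627 -0.286 size [54. 61.] ang(img) 90.0 gold 229 [ 0.6291 -0.2814]
```

View pics/b6.png

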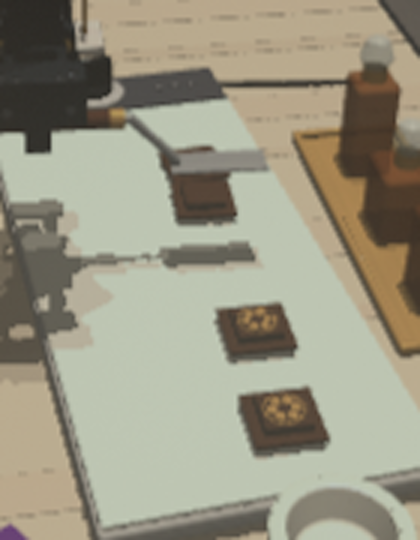

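```bash
python3 -m pendant '[[[-0.003,-0.002,0],[-0.0027,0.0156,0.005],0],[[-0.003,-0.002,0],[-0.0027,0.0156,0.015],0],[[-0.003,-0.002,0],[-0.0027,0.0156,0.025],0],[[-0.003,-0.002,0],[-0.0027,0.0156,0.034],0],[[-0.003,-0.002,0],[-0.0027,0.0156,0.034],0],[[-0.003,-0.002,0],[-0.0027,0.0156,0.034],0]]'
python3 - <<'E'
from h import *
st(); go([.484,-.222,.0655],87.4); ros("side")
E
```

```text
clock: 24.9
tool_pos: [0.4843, -0.2239, 0.0668]
eef_rot: [0.723, 0.691, -0.0, 0.001]
contact_force: [-0.2, -0.5, -1.9]
opening: 0.164
t 24.9 pos [ 0.4843 -0.2239  0.0668] xyaw 87.45 z [ 0.002 -0.002 -1.   ] F [-0.17 -0.51 -1.88] M [0.01 0.04 0.03] open 0.164
turn [0.002, 0.002, 0.001] shift [0.0018, -0.0004, 0.0013]
side ctr 0.627 -0.286 size [54. 61.] ang(img) 90.0 gold 235 [ 0.6291 -0.2813]
side ctr 0.631 -0.189 size [54. 60.] ang(img) 90.0 gold 204 [ 0.6338 -0.1809]
```

```bash
python3 -m pendant '[[[0.002,0.002,0],[0,0,0.0013],0],[[0.002,0.002,0],[0.003,0,0.0013],0],[[0.002,0.002,0],[0.006,0,0.0013],0],[[0.002,0.002,0],[0.009,0,0.0013],0],[[0.002,0.002,0],[0.012,0,0.0013],0],[[0.002,0.002,0],[0.0155,0,0.0013],0],[[0.002,0.002,0],[0.0155,0,0.0013],0]]'
python3 -m pendant '[[[0,0,0],[0,0,-0.003],0],[[0,0,0],[0.001,0,-0.008],0],[[0,0,0],[0.003,0,-0.0125],0],[[0,0,0],[0.0055,0,-0.017],0],[[0,0,0],[0.0085,0,-0.021],0],[[0,0,0],[0.0125,0,-0.025],0],[[0,0,0],[0.0155,0,-0.0288],0],[[0,0,0],[0.0185,0,-0.0325],0],[[0,0,0],[0.025,0,-0.038],0],[[0,0,0],[0.0285,0,-0.0405],0]]'
python3 -m pendant '[[[0,0,0],[0.002,0,-0.0015],0],[[0,0,0],[0.004,0,-0.0025],0],[[0,0,0],[0.008,0,-0.004],0],[[0,0,0],[0.012,0,-0.0055],0],[[0,0,0],[0.016,0,-0.006],0],[[0,0,0],[0.020,0,-0.0065],0],[[0,0,0],[0.0245,0,-0.006],0],[[0,0,0],[0.029,0,-0.0055],0],[[0,0,0],[0.033,0,-0.0055],0],[[0,0,0],[0.034,0,-0.0055],0]]'
python3 -m pendant '[[[0,0,0],[0.0,0,0],0],[[0,0,0],[0,0,0],0],[[0,0,0],[0,0,-0.03],0],[[0,0,0],[-0.03,0,-0.05],0],[[0,0,0],[-0.03,0,-0.05],0],[[0,0,0],[-0.03,0,-0.05],0]]'
python3 - <<'E'
from h import *
st();ros("side"); go([.4815,-.331,.10],90.4);go([.4815,-.331,.0655],90.4)
E
```

```text
clock: 25.65
tool_pos: [0.4857, -0.2078, 0.0658]
eef_rot: [0.722, 0.692, 0.001, 0.0]
contact_force: [0.1, -0.6, -1.5]
opening: 0.16
clock: 26.65
tool_pos: [0.4871, -0.1793, 0.1068]
eef_rot: [0.722, 0.691, 0.001, 0.0]
contact_force: [-0.8, -0.2, -1.3]
opening: 0.16
clock: 27.65
tool_pos: [0.4884, -0.1454, 0.1117]
eef_rot: [0.722, 0.691, 0.001, 0.0]
contact_force: [0.2, 0.3, -1.2]
opening: 0.163
clock: 28.25
tool_pos: [0.4868, -0.1773, 0.1619]
eef_rot: [0.724, 0.69, 0.0, 0.001]
contact_force: [-0.2, 0.8, -2.1]
opening: 0.164
t 28.2 pos [ 0.4868 -0.1773  0.1619] xyaw 87.28 z [ 0.002 -0.001 -1.   ] F [-0.17  0.76 -2.15] M [ 0.02  0.11 -0.03] open 0.164
side ctr 0.503 -0.219 size [ 34. 110.] ang(img) 84.8 gold 0 None
side ctr 0.627 -0.287 size [54. 59.] ang(img) 90.0 gold 190 [ 0.6287 -0.2813]
side ctr 0.631 0.022 size [ 57. 123.] ang(img) 85.9 gold 0 None
side ctr 0.635 -0.12 size [64. 54.] ang(img) 4.1 gold 0 None
turn [0.001, -0.0, -0.053] shift [-0.1549, 0.002, 0.0614]
turn [0.001, -0.0, -0.053] shift [-0.1549, 0.002, 0.0959]
```

```bash
python3 - <<'E'
from h import *
a=snap("top"); 
for n,uv,z in [("burner ctr",(399,199),.085),("burner L",(384,203),.085),("burnerBaseL",(386,205),.04),("jar",(423,238),.044),("jarL",(412,239),.044),("lip",(422,274),.075)]: print(n,w(a,[uv],z).round(3)[0])
b=snap("side"); print("side burner",w(b,[(343,331),(320,333),(366,329)],.085).round(3))
E
```

```text
burner ctr [ 0.631 -0.422  0.085]
burner L [ 0.622 -0.376  0.085]
burnerBaseL [ 0.626 -0.392  0.04 ]
jar [ 0.516 -0.492  0.044]
jarL [ 0.515 -0.458  0.044]
lip [ 0.406 -0.465  0.075]
side burner [[ 0.621 -0.438  0.085]
 [ 0.578 -0.435  0.085]
 [ 0.663 -0.44   0.085]]
```

```bash
python3 -m pendant '[[[0,0,-0.053],[-0.04,0.002,0.0],0],[[0,0,-0.053],[-0.08,0.002,0.0],0],[[0,0,-0.053],[-0.12,0.002,0.02],0],[[0,0,-0.053],[-0.155,0.002,0.04],0],[[0,0,-0.053],[-0.155,0.002,0.06],0],[[0,0,-0.053],[-0.155,0.002,0.075],0],[[0,0,-0.053],[-0.155,0.002,0.085],0],[[0,0,-0.053],[-0.155,0.002,0.095],0],[[0,0,-0.053],[-0.155,0.002,0.095],0],[[0,0,-0.053],[-0.155,0.002,0.095],0]]'
python3 - <<'E'
from h import *
st();ros("side"); ros("top"); go([.4815,-.331,.0655],90.4)
E
```

```text
clock: 29.4
tool_pos: [0.4826, -0.3305, 0.0671]
eef_rot: [0.704, 0.71, 0.0, 0.0]
contact_force: [0.9, 0.7, -1.6]
opening: 0.164
t 29.4 pos [ 0.4826 -0.3305  0.0671] xyaw 90.54 z [ 0.001 -0.    -1.   ] F [ 0.88  0.7  -1.62] M [-0.    0.01 -0.02] open 0.164
side ctr 0.627 -0.287 size [54. 57.] ang(img) 90.0 gold 284 [ 0.6292 -0.2815]
side ctr 0.636 -0.121 size [60. 53.] ang(img) 3.5 gold 0 None
top ctr 0.526 -0.299 size [66. 95.] ang(img) 84.7 gold 153 [ 0.5545 -0.3364]
top ctr 0.63 -0.282 size [40. 43.] ang(img) 90.0 gold 607 [ 0.6311 -0.2825]
turn [0.002, 0.001, 0.002] shift [0.0001, -0.0012, 0.002]
```

```bash
python3 -m pendant '[[[0.002,0.001,0],[0,0,0.0017],0],[[0.002,0.001,0],[0.003,0,0.0017],0],[[0.002,0.001,0],[0.006,0,0.0017],0],[[0.002,0.001,0],[0.009,0,0.0017],0],[[0.002,0.001,0],[0.012,0,0.0017],0],[[0.002,0.001,0],[0.0155,0,0.0017],0],[[0.002,0.001,0],[0.0155,0,0.0017],0]]'
python3 -m pendant '[[[0,0,0],[0,0,-0.003],0],[[0,0,0],[0.001,0,-0.008],0],[[0,0,0],[0.003,0,-0.0125],0],[[0,0,0],[0.0055,0,-0.017],0],[[0,0,0],[0.0085,0,-0.021],0],[[0,0,0],[0.0125,0,-0.025],0],[[0,0,0],[0.0155,0,-0.0288],0],[[0,0,0],[0.0185,0,-0.0325],0],[[0,0,0],[0.025,0,-0.038],0],[[0,0,0],[0.0285,0,-0.0405],0]]'
python3 -m pendant '[[[0,0,0],[0.002,0,-0.0015],0],[[0,0,0],[0.004,0,-0.0025],0],[[0,0,0],[0.008,0,-0.004],0],[[0,0,0],[0.012,0,-0.0055],0],[[0,0,0],[0.016,0,-0.006],0],[[0,0,0],[0.020,0,-0.0065],0],[[0,0,0],[0.0245,0,-0.006],0],[[0,0,0],[0.029,0,-0.0055],0],[[0,0,0],[0.033,0,-0.0055],0],[[0,0,0],[0.034,0,-0.0055],0]]'
python3 -m pendant '[[[0,0,0],[0.0,0,0],0],[[0,0,0],[0,0,0],0],[[0,0,0],[0,0,-0.03],0],[[0,0,0],[0,0,-0.07],0],[[0,0,0],[0,-0.05,-0.1],0],[[0,0,0],[0,-0.08,-0.13],0],[[0,0,0],[0,-0.08,-0.13],0],[[0,0,0],[0,-0.08,-0.13],0]]'
python3 - <<'E'
from h import *
st();ros("side")
b=snap("side"); cv2.imwrite("pics/b7.png",cv2.resize(b["image"][150:330,230:370],None,fx=3,fy=3,interpolation=cv2.INTER_CUBIC)[:,:,::-1])
E
```

```text
clock: 30.2
tool_pos: [0.4821, -0.3148, 0.0651]
eef_rot: [0.704, 0.71, 0.0, -0.001]
contact_force: [-0.2, -0.2, -1.5]
opening: 0.162
clock: 31.2
tool_pos: [0.4821, -0.2862, 0.1062]
eef_rot: [0.704, 0.71, 0.0, -0.001]
contact_force: [0.3, -0.3, -1.0]
opening: 0.164
clock: 32.2
tool_pos: [0.4816, -0.2524, 0.1111]
eef_rot: [0.704, 0.71, 0.0, -0.001]
contact_force: [-0.7, -0.1, -1.1]
opening: 0.163
clock: 33.0
tool_pos: [0.4016, -0.2548, 0.242]
eef_rot: [0.705, 0.709, 0.0, 0.0]
contact_force: [0.5, -0.2, -1.4]
opening: 0.163
t 33.0 pos [ 0.4016 -0.2548  0.242 ] xyaw 90.38 z [ 0.001 -0.    -1.   ] F [ 0.46 -0.2  -1.44] M [-0.01 -0.01 -0.03] open 0.163
side ctr 0.478 0.073 size [40. 42.] ang(img) 90.0 gold 305 [0.488  0.0713]
side ctr 0.628 -0.218 size [54. 60.] ang(img) 90.0 gold 0 None
side ctr 0.629 0.04 size [58. 89.] ang(img) 90.0 gold 0 None
side ctr 0.636 -0.121 size [62. 54.] ang(img) 4.1 gold 0 None
side ctr 0.568 0.175 size [236.  14.] ang(img) 84.9 gold 0 None
```

View pics/b7.png

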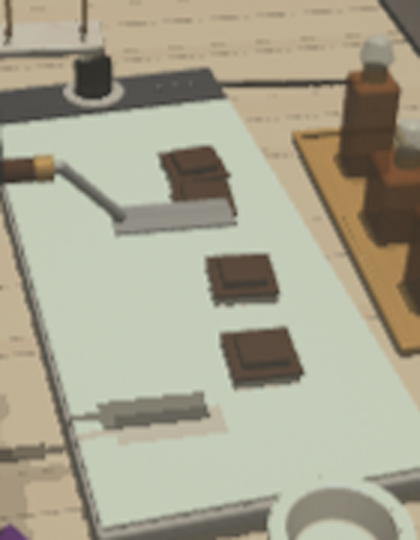

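```bash
python3 -m pendant '[[[0,0,0],[-0.04,0,0],0],[[0,0,0],[-0.08,0,0],0],[[0,0,0],[-0.12,0,0],0],[[0,0,0],[-0.12,0,0],0],[[0,0,0],[-0.12,0,0],0]]'
python3 - <<'E'
from h import *
st();ros("side"); print(); ros("top")
a=snap("top"); b=snap("side"); o=ortho(a,.041,.54,.70,-.25,.13,.4)
x=cv2.resize(b["image"][190:235,275:325],(500,450),interpolation=cv2.INTER_CUBIC)
o=cv2.resize(o,(795,330)); c=np.zeros((600,795,3),np.uint8); c[:330]=o
c[330:600,:300]=cv2.resize(b["image"][190:235,275:325],(300,270),interpolation=cv2.INTER_CUBIC)
c[330:600,310:790]=cv2.resize(b["image"][180:290,250:446],(480,270),interpolation=cv2.INTER_CUBIC)
cv2.imwrite("pics/c1.png",c[:,:,::-1])
E
```

```text
clock: 33.6
tool_pos: [0.4031, -0.374, 0.2395]
eef_rot: [0.705, 0.71, 0.001, -0.002]
contact_force: [1.1, 1.0, -1.0]
opening: 0.159
t 33.6 pos [ 0.4031 -0.374   0.2395] xyaw 90.41 z [-0.002  0.003 -1.   ] F [ 1.12  1.   -1.03] M [ 0.08 -0.01 -0.01] open 0.159
side ctr 0.629 -0.219 size [53. 56.] ang(img) 90.0 gold 0 None
side ctr 0.635 -0.121 size [61. 54.] ang(img) 3.8 gold 0 None
side ctr 0.567 0.174 size [237.  29.] ang(img) 80.7 gold 0 None
```

View pics/c1.png

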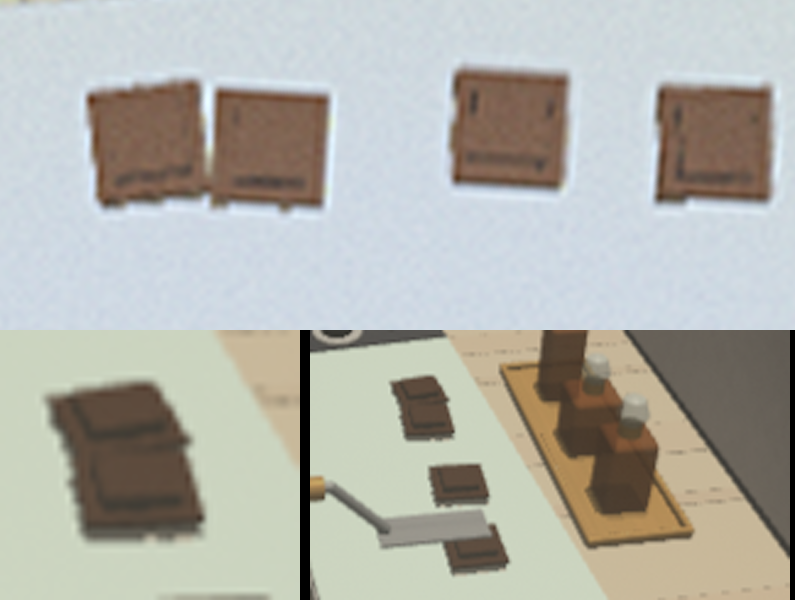

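```bash
python3 -m pendant '[[[0,0,0],[0.02,0.003,0],0],[[0,0,0],[0.06,0.01,0],0],[[0,0,0],[0.1,0.015,0],0],[[0,0,0],[0.14,0.02,0],0],[[0,0,0],[0.18,0.03,0],0],[[0,0,0],[0.22,0.035,0],0],[[0,0,0],[0.26,0.04,0],0],[[0,0,0],[0.3,0.045,0],0],[[0,0,0],[0.34,0.05,0],0],[[0,0,0],[0.38,0.055,0],0]]'
python3 -m pendant '[[[0,0,0],[0.04,0.006,0],0],[[0,0,0],[0.08,0.012,0],0],[[0,0,0],[0.12,0.018,0],0],[[0,0,0],[0.16,0.025,0],0],[[0,0,0],[0.2,0.03,0],0],[[0,0,0],[0.24,0.035,0],0],[[0,0,0],[0.28,0.04,0],0],[[0,0,0],[0.32,0.045,0],0],[[0,0,0],[0.36,0.05,0],0],[[0,0,0],[0.38,0.055,0],0]]'
python3 - <<'E'
from h import *
st(); go([.5185,.404,.13],87.8)
E
```

```text
clock: 34.8
tool_pos: [0.4541, 0.0091, 0.2417]
eef_rot: [0.703, 0.711, 0.0, -0.001]
contact_force: [1.4, 0.1, -1.7]
opening: 0.162
clock: 35.8
tool_pos: [0.5037, 0.3927, 0.242]
eef_rot: [0.702, 0.712, 0.001, -0.002]
contact_force: [-0.2, -0.0, -2.2]
opening: 0.159
t 35.8 pos [0.5037 0.3927 0.242 ] xyaw 90.84 z [-0.002  0.005 -1.   ] F [-0.21 -0.02 -2.2 ] M [0.03 0.1  0.01] open 0.159
turn [-0.002, -0.005, 0.053] shift [0.0105, 0.0151, 0.112]
```

```bash
python3 -m pendant '[[[-0.002,-0.005,0.053],[0.0105,0.015,0.0],0],[[-0.002,-0.005,0.053],[0.0105,0.015,0.03],0],[[-0.002,-0.005,0.053],[0.0105,0.015,0.06],0],[[-0.002,-0.005,0.053],[0.0105,0.015,0.09],0],[[-0.002,-0.005,0.053],[0.0105,0.015,0.112],0],[[-0.002,-0.005,0.053],[0.0105,0.015,0.112],0],[[-0.002,-0.005,0.053],[0.0105,0.015,0.112],0],[[-0.002,-0.005,0.053],[0.0105,0.015,0.112],0]]'
python3 - <<'E'
from h import *
st(); go([.5185,.404,.065],87.8)
E
```

```text
clock: 36.6
tool_pos: [0.5215, 0.3989, 0.1314]
eef_rot: [0.723, 0.691, 0.0, 0.002]
contact_force: [0.5, -0.5, -0.9]
opening: 0.162
t 36.6 pos [0.5215 0.3989 0.1314] xyaw 87.47 z [ 0.003 -0.002 -1.   ] F [ 0.46 -0.53 -0.9 ] M [ 0.01  0.05 -0.02] open 0.162
turn [0.003, 0.002, -0.006] shift [0.0051, -0.0034, 0.0664]
```

```bash
python3 -m pendant '[[[0.003,0.002,-0.006],[0.005,-0.0034,0.0],0],[[0.003,0.002,-0.006],[0.005,-0.0034,0.015],0],[[0.003,0.002,-0.006],[0.005,-0.0034,0.03],0],[[0.003,0.002,-0.006],[0.005,-0.0034,0.04],0],[[0.003,0.002,-0.006],[0.005,-0.0034,0.046],0],[[0.003,0.002,-0.006],[0.005,-0.0034,0.046],0],[[0.003,0.002,-0.006],[0.005,-0.0034,0.046],0]]'
python3 - <<'E'
from h import *
r.snapshot("top");st(); go([.518,.404,.065],87.8)
E
```

```text
clock: 37.3
tool_pos: [0.5181, 0.4027, 0.0836]
eef_rot: [0.721, 0.693, -0.001, -0.0]
contact_force: [0.0, -0.3, -0.8]
opening: 0.163
t 37.4 pos [0.5183 0.4029 0.084 ] xyaw 87.77 z [-0.002 -0.001 -1.   ] F [ 0.12  0.26 -1.23] M [ 0.05 -0.01 -0.  ] open 0.162
turn [-0.001, 0.001, -0.0] shift [0.0011, -0.0003, 0.019]
```

```bash
python3 -m pendant '[[[0,0.001,0],[0.001,0,0.006],0],[[0,0.001,0],[0.001,0,0.012],0],[[0,0.001,0],[0.001,0,0.016],0],[[0,0.001,0],[0.001,0,0.0185],0],[[0,0.001,0],[0.001,0,0.0185],0],[[0,0.001,0],[0.001,0,0.0185],0]]'
python3 - <<'E'
from h import *
r.snapshot("top");st()
E
```

```text
clock: 37.95
tool_pos: [0.518, 0.4036, 0.0652]
eef_rot: [0.721, 0.693, -0.001, -0.0]
contact_force: [-0.2, -0.4, -1.8]
opening: 0.163
t 38.0 pos [0.5181 0.4036 0.0653] xyaw 87.78 z [-0.002 -0.001 -1.   ] F [-0.84 -0.74 -1.26] M [-0.    0.03  0.  ] open 0.161
```

```bash
python3 -m pendant '[[[0,0,0],[0,0,0.001],0],[[0,0,0],[0,0,0.001],0],[[0,0,0],[0,0,0.001],0.25],[[0,0,0],[0,0,0.001],0.35],[[0,0,0],[0,0,0.001],0.6],[[0,0,0],[0,0,0.001],1],[[0,0,0],[0,0,0.001],1],[[0,0,0],[0,0,0.001],1],[[0,0,0],[0,0,0.001],1],[[0,0,0],[0,0,0.001],1]]'
python3 -m pendant '[[[0,0,0],[0,0,0],1],[[0,0,0],[0,0,0],1],[[0,0,0],[0,0,0],1],[[0,0,0],[0,0,0],1],[[0,0,0],[0,0,-0.02],1],[[0,0,0],[0,0,-0.05],1],[[0,0,0],[0,0,-0.09],1],[[0,0,0],[0,0,-0.12],1],[[0,0,0],[0,0,-0.12],1]]' 15
python3 - <<'E'
from h import *
st(); d=snap("wrist"); cv2.imwrite("pics/s1.png",d["image"][:,:,::-1])
go([0.560,0.221,0.13],98)
E
```

```text
clock: 39.0
tool_pos: [0.518, 0.4036, 0.0642]
eef_rot: [0.721, 0.693, -0.001, -0.0]
contact_force: [0.5, 0.4, -0.4]
opening: 0.862
clock: 39.9
tool_pos: [0.5203, 0.406, 0.1891]
eef_rot: [0.721, 0.693, 0.004, -0.0]
contact_force: [-0.3, 0.5, 1.0]
opening: 0.999
t 39.9 pos [0.5203 0.406  0.1891] xyaw 87.76 z [ 0.005  0.006 -1.   ] F [-0.26  0.54  0.99] M [ 0.02  0.01 -0.  ] open 0.999
turn [0.002, -0.002, -0.179] shift [-0.1821, 0.0478, 0.0562]
```

View pics/s1.png

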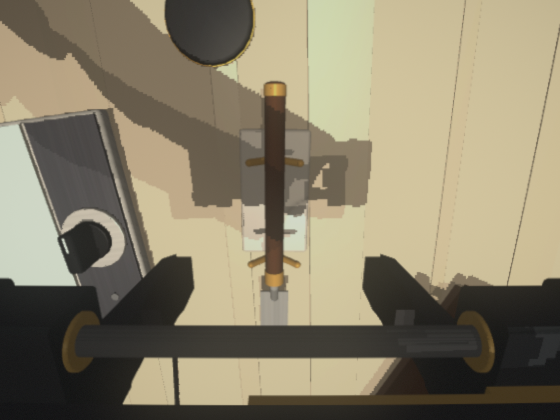

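```bash
python3 -m pendant '[[[0,0,-0.15],[-0.05,0.012,0.0],1],[[0,0,-0.15],[-0.1,0.03,0.01],1],[[0,0,-0.15],[-0.15,0.045,0.03],1],[[0,0,-0.15],[-0.182,0.048,0.056],1],[[0,0,-0.15],[-0.182,0.048,0.056],1],[[0,0,-0.15],[-0.182,0.048,0.056],1],[[0,0,-0.15],[-0.182,0.048,0.056],1]]'
python3 - <<'E'
from h import *
r.snapshot("top"); st(); print(np.round(r.get_state()["q"],2)); go([0.560,0.221,0.058],96)
E
```

```text
clock: 40.65
tool_pos: [0.5585, 0.2217, 0.1281]
eef_rot: [0.666, 0.746, -0.001, -0.001]
contact_force: [-0.4, -0.3, -0.6]
opening: 0.999
t 40.7 pos [0.5587 0.2223 0.1285] xyaw 96.52 z [-0.002  0.001 -1.   ] F [ 0.3   0.88 -0.79] M [ 0.06 -0.01  0.01] open 1.0
[-0.23  0.84 -0.4   1.73  0.48  0.67  0.79]
turn [-0.002, -0.001, 0.009] shift [-0.0015, 0.0013, 0.0705]
```

```bash
python3 -m pendant '[[[0,0,0],[-0.001,0.001,0.03],1],[[0,0,0],[-0.001,0.001,0.055],1],[[0,0,0],[-0.001,0.001,0.07],1],[[0,0,0],[-0.001,0.001,0.07],1],[[0,0,0],[-0.001,0.001,0.07],0],[[0,0,0],[-0.001,0.001,0.07],0],[[0,0,0],[-0.001,0.001,0.07],0],[[0,0,0],[-0.001,0.001,0.07],0],[[0,0,0],[-0.001,0.001,0.07],0],[[0,0,0],[-0.001,0.001,0.07],0]]' 15
python3 -m pendant '[[[0,0,0],[0,0,0],0],[[0,0,0],[0,0,0],0],[[0,0,0],[0,0,0],0],[[0,0,0],[0,0,0],0],[[0,0,0],[0,0,0],0],[[0,0,0],[0,0,0],0],[[0,0,0],[0,0,0],0],[[0,0,0],[0,0,0],0]]'
python3 -m pendant '[[[0,0,0.14],[0,0,0],0],[[0,0,0.28],[0,0,0],0],[[0,0,0.42],[0,0,0],0],[[0,0,0.56],[0,0,0],0],[[0,0,0.7],[0,0,0],0],[[0,0,0.84],[0,0,0],0],[[0,0,0.98],[0,0,0],0],[[0,0,1.1],[0,0,0],0],[[0,0,1.22],[0,0,0],0],[[0,0,1.34],[0,0,0],0]]'
python3 -m pendant '[[[0,0,0.05],[0,0,0],0],[[0,0,0.1],[0,0,0],0],[[0,0,0.13],[0,0,0],0],[[0,0,0.13],[0,0,0],0]]'
python3 - <<'E'
from h import *
st()
E
```

```text
clock: 41.7
tool_pos: [0.5602, 0.2189, 0.0585]
eef_rot: [0.667, 0.745, -0.001, -0.0]
contact_force: [0.2, -0.1, 0.3]
opening: 0.48
clock: 42.5
tool_pos: [0.5598, 0.2211, 0.0583]
eef_rot: [0.666, 0.746, 0.0, -0.001]
contact_force: [0.7, 6.0, -2.8]
opening: 0.163
clock: 43.5
tool_pos: [0.5574, 0.2174, 0.0582]
eef_rot: [0.986, 0.168, -0.004, 0.001]
contact_force: [-6.5, -0.9, 4.3]
opening: 0.159
clock: 43.9
tool_pos: [0.5569, 0.2173, 0.0582]
eef_rot: [0.994, 0.106, -0.005, 0.002]
contact_force: [-5.3, -0.7, 5.3]
opening: 0.156
t 43.9 pos [0.5569 0.2173 0.0582] xyaw 12.13 z [-0.009 -0.004 -1.   ] F [-5.28 -0.67  5.34] M [-0.14  1.14 -0.02] open 0.156
```

```bash
python3 -m pendant '[[[0,0,0.03],[0,0,0],0],[[0,0,0.05],[0,0,0],0],[[0,0,0.05],[0,0,0],0]]' | head -1
python3 - <<'E'
from h import *
st()
E
python3 -m pendant '[[[0,0,0.015],[0,0,0],0],[[0,0,0.03],[0,0,0],0],[[0,0,0.03],[0,0,0],0]]'|head -1
python3 - <<'E'
from h import *
st()
E
```

```text
clock: 44.2
t 44.2 pos [0.5567 0.2172 0.0582] xyaw 9.27 z [-0.009 -0.004 -1.   ] F [-6.3  -1.05  5.98] M [-0.19  1.2  -0.01] open 0.154
clock: 44.5
t 44.5 pos [0.5567 0.2171 0.0582] xyaw 7.62 z [-0.009 -0.005 -1.   ] F [-6.25 -0.49  5.29] M [-0.24  1.22  0.26] open 0.156
```

```bash
python3 -m pendant '[[[0,0,0],[0,0,0],0.3],[[0,0,0],[0,0,0],0.5],[[0,0,0],[0,0,0],1],[[0,0,0],[0,0,0],1],[[0,0,0],[0,0,0],1],[[0,0,0],[0,0,-0.03],1],[[0,0,0],[0,0,-0.08],1],[[0,0,0],[0,0,-0.13],1],[[0,0,0],[0,0,-0.15],1],[[0,0,0],[0,0,-0.15],1]]'
python3 - <<'E'
from h import *
r.snapshot("top"); st(); d=snap("wrist"); cv2.imwrite("pics/dial_end.png",d["image"][:,:,::-1])
o=ortho(d,.074,.52,.60,.18,.26,.25); a=o.astype(int)
g=a.sum(2); 
# elongated bright mark inside the black bar
m=(g>330).astype(np.uint8); n,l,s,c=cv2.connectedComponentsWithStats(m)
for i in range(1,n):
    if 15<s[i,4]<2000:
        cnt=np.argwhere(l==i)[:,::-1].astype(np.float32); rc=cv2.minAreaRect(cnt); print("x",round(.60-rc[0][1]*.00025,4),"y",round(.26-rc[0][0]*.00025,4),np.round(rc[1],1),round(rc[2],1))
go([.42,.30,.3],87)
E
```

```text
clock: 45.5
tool_pos: [0.5626, 0.2199, 0.2121]
eef_rot: [0.998, 0.066, 0.003, -0.001]
contact_force: [0.6, 0.3, -0.9]
opening: 0.996
t 45.5 pos [0.5611 0.2194 0.2097] xyaw 7.56 z [ 0.001  0.    -1.   ] F [ 0.26  0.36 -1.33] M [-0.1   0.04 -0.01] open 0.998
x 0.5676 y 0.2596 [47.  3.] 90.0
x 0.5704 y 0.2068 [4.2 3.5] 45.0
x 0.5673 y 0.2051 [8. 7.] 90.0
x 0.5526 y 0.2334 [11.  5.] 0.0
turn [-0.001, 0.002, -1.386] shift [-0.1284, -0.0987, -0.0917]
```

```bash
python3 -m pendant '[[[0,0,-0.15],[-0.03,-0.03,-0.05],1],[[0,0,-0.3],[-0.07,-0.06,-0.09],1],[[0,0,-0.45],[-0.11,-0.09,-0.09],1],[[0,0,-0.45],[-0.13,-0.13,-0.09],1],[[0,0,-0.45],[-0.13,-0.16,-0.09],1],[[0,0,-0.45],[-0.13,-0.16,-0.09],1],[[0,0,-0.45],[-0.13,-0.16,-0.09],1],[[0,0,-0.45],[-0.13,-0.16,-0.09],1]]'
python3 - <<'E'
from h import *
st(); a=snap("top"); o=ortho(a,.074,.52,.60,.18,.26,2); print(o.sum(2)//8)
ros("top"); ros("side")
o=ortho(a,.076,.38,.74,.33,.47,1); 
A=a["image"].astype(int)
q=w(a,np.argwhere((A[:,:,0]-A[:,:,2]>35)&(A.sum(2)<240))[:,::-1].astype(float),.076)
q=q[(q[:,0]>.4)&(q[:,0]<.62)&(q[:,1]>.37)&(q[:,1]<.44)]; print(len(q),q.min(0),q.max(0),np.polyfit(q[:,0],q[:,1],1))
E
```

```text
clock: 46.4
tool_pos: [0.411, 0.3589, 0.297]
eef_rot: [0.958, 0.286, -0.002, 0.001]
contact_force: [0.6, -0.2, 0.9]
opening: 1.002
t 46.4 pos [0.411  0.3589 0.297 ] xyaw 33.25 z [-0.003 -0.004 -1.   ] F [ 0.55 -0.23  0.89] M [-0.09  0.03  0.01] open 1.002
[[68 69 72 ... 84 80 77]
 [67 68 71 ... 85 81 79]
 [67 68 69 ... 79 79 79]
 ...
 [69 69 69 ... 35 28 31]
 [68 69 69 ... 35 28 33]
 [69 69 69 ... 34 28 36]]
side ctr 0.628 -0.218 size [54. 60.] ang(img) 90.0 gold 0 None
side ctr 0.635 -0.121 size [63. 55.] ang(img) 3.5 gold 0 None
side ctr 0.568 0.174 size [237.  15.] ang(img) 85.0 gold 0 None
123 [0.41032733 0.38881593 0.076     ] [0.58584338 0.42063078 0.076     ] [-0.00838796  0.40884984]
```

```bash
python3 - <<'E'
from h import *
go([.42,-.36,.32],33)
E
python3 -m pendant '[[[0,0,0],[-0.02,0.03,-0.01],1],[[0,0,0],[-0.05,0.07,-0.02],1],[[0,0,0],[-0.08,0.11,-0.02],1],[[0,0,0],[-0.1,0.15,-0.02],1],[[0,0,0],[-0.12,0.18,-0.02],1],[[0,0,0],[-0.15,0.22,-0.02],1],[[0,0,0],[-0.18,0.26,-0.02],1],[[0,0,0],[-0.2,0.3,-0.02],1],[[0,0,0],[-0.23,0.34,-0.02],1],[[0,0,0],[-0.25,0.38,-0.02],1]]'
python3 -m pendant '[[[0,0,0],[-0.03,0.05,0],1],[[0,0,0],[-0.06,0.09,0],1],[[0,0,0],[-0.09,0.13,0],1],[[0,0,0],[-0.12,0.17,0],1],[[0,0,0],[-0.14,0.21,0],1],[[0,0,0],[-0.14,0.21,0],1],[[0,0,0],[-0.14,0.21,0],1]]'
python3 - <<'E'
from h import *
np.set_printoptions(threshold=9999,linewidth=250)
st(); a=snap("top"); o=ortho(a,.074,.53,.59,.19,.25,2); print(o.astype(int).sum(2)//8)
A=a["image"].astype(int)
q=w(a,np.argwhere((A[:,:,0]-A[:,:,2]>35)&(A.sum(2)<240))[:,::-1].astype(float),.076)
q=q[(q[:,0]>.4)&(q[:,0]<.62)&(q[:,1]>.37)&(q[:,1]<.44)]; print(len(q),q.min(0),q.max(0),np.polyfit(q[:,0],q[:,1],1))
P=ortho(a,.041,.45,.75,-.36,.24,1.0).astype(int); m=((P[:,:,0]-P[:,:,2]>15)&(P.sum(2)<420)).astype(np.uint8); m[:, :60]=0; m=cv2.morphologyEx(m,cv2.MORPH_OPEN,np.ones((4,4)))
for c in cv2.findContours(m,0,1)[0]:
    if cv2.contourArea(c)>1000:
        rc=cv2.minAreaRect(c); print("tab",round(.75-rc[0][1]/1000,3),round(.24-rc[0][0]/1000,3),np.round(rc[1]),round(rc[2],1))
E
```

```text
turn [0.001, 0.003, 0.003] shift [-0.3865, 0.6065, -0.0204]
clock: 47.55
tool_pos: [0.4092, -0.0974, 0.319]
eef_rot: [0.958, 0.285, -0.001, 0.0]
contact_force: [1.1, 0.6, -0.4]
opening: 1.001
clock: 48.25
tool_pos: [0.408, -0.3482, 0.3186]
eef_rot: [0.959, 0.285, -0.001, -0.0]
contact_force: [0.1, 1.9, -0.5]
opening: 1.004
t 48.2 pos [ 0.408  -0.3482  0.3186] xyaw 33.09 z [-0.003 -0.001 -1.   ] F [ 0.1   1.89 -0.5 ] M [-0.02  0.02  0.03] open 1.004
[[59 43 32 36 37 37 36 38 38 37 36 36 37 37 37 37 35 37 39 37 37 38 38 38 38 36 36 37 36 37]
 [59 42 32 37 37 37 37 38 38 36 36 37 38 37 36 36 36 37 39 37 36 36 36 37 38 36 36 37 36 38]
 [58 42 32 38 38 37 37 37 37 37 36 36 37 37 36 35 36 37 37 35 35 35 35 36 38 37 37 38 37 39]
 [61 43 32 36 38 38 37 36 37 37 37 36 35 35 33 32 36 37 36 34 35 37 35 37 39 38 38 38 37 37]
 [66 44 31 36 37 38 38 36 36 36 37 36 33 33 29 27 36 40 38 38 36 33 28 29 35 36 37 37 37 36]
 [70 44 30 38 37 37 38 37 35 34 29 30 38 50 50 47 54 57 54 54 51 44 37 35 35 34 35 36 36 37]
 [72 45 30 36 37 37 37 33 32 34 40 44 54 70 76 72 74 74 72 72 70 67 63 55 44 34 30 33 36 
[... 1669 characters left out ...]
4 89 84]
 [73 66 46 50 82 87 85 89 70 38 17 18 26 31 30 29 30 31 30 28 31 32 32 31 16 24 74 90 84 83]
 [74 66 43 45 83 87 83 84 80 62 39 18 14 24 28 30 30 32 32 31 30 28 25 21 16 34 82 93 85 85]
 [74 66 39 37 71 84 85 82 85 78 63 39 26 29 24 24 27 27 31 32 28 22 16 10 32 65 85 88 83 86]
 [73 63 43 37 53 73 85 83 84 82 76 70 61 48 21 11 15 15 16 16 12 31 46 38 60 86 85 84 84 87]
 [71 56 52 45 38 58 80 86 83 81 82 83 79 67 47 36 39 35 33 30 25 53 80 73 81 88 84 84 85 84]]
167 [0.42374993 0.38325265 0.076     ] [0.57676456 0.41505562 0.076     ] [-0.05551311  0.43413144]
tab 0.63 -0.212 [54. 54.] 90.0
tab 0.629 0.03 [114.  59.] 0.7
tab 0.637 -0.114 [54. 54.] 3.4
tab 0.743 -0.02 [332.   8.] -0.0
```

```bash
python3 -c "
from plant import r
print(r.finish_job())"
```

```text
the job is handed in; nothing more can be done
None
```

I handed the job in at about 48 s of the 210 s allowed. By my last checks everything is where it should be, but no verdict is reported.

- **What I did:** I turned the dial off to its stop and lifted the spatula from the stand. All four tablets were there; I turned each one over with the blade under its rim. Then I laid the spatula back in the forks and turned the dial clockwise until the stop torque rose.
- **Tablets:** The last pictures show all four rosette down, well inside the white plate. I judged flatness from the outlines: T3 and T4 measure 54 × 54 mm.
- **T1 and T2:** These two lie only about 2–7 mm apart. The last colour mask showed them as one outline, 114 × 59 mm. An earlier zoomed top view showed a gap and no overlap.
- **T1's position:** It ended about 26 mm from where it started, while T2 and T3 moved about 65 mm. It may have slid as it fell or been knocked; I did not find out which.
- **Dial:** The white mark points at about 99°, which matches full heat. An earlier close look with the wrist camera gave no clear reading of the mark.
- **Spatula:** It lies in both forks with the blade pointing as at first. I did not measure its height or level after releasing it.
- **Toiletries:** I never drove the arm or spatula near them, and I did not measure them again at the end.

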